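# Park the carriage and wedge up the track end

## Task

On the laboratory bench is a tilting track with a carriage on it. Swing the carriage's brake lever over to free it, slide the carriage along until its side pointers line up with the index tabs on the track, and swing the lever back to lock it there. Then push the wooden wedge, nose first and flat on the bench, under the bar at the track's free end until the track has just lifted off its rest, by about 4 mm, and finish while still holding the wedge there; leave the glassware and other apparatus alone.

Things in the scene. Friction and masses are not known exactly. Their poses are not given: they have to be found in the camera images.
- track: Aluminium track, 420 mm long (its y), 60 mm wide (its x), 16 mm thick, top face 43 mm above the bench when down. Origin on its hinge pin, 35 mm above the bench, 10 mm from its +y end; its -y end is free and overhangs the fixed blue base plate (which lies under the +y part). At rest it lies level on a rubber block of the base, 292 mm from the hinge. Only the hinge lets it move: the free end can rise. Lifting it at the end bar takes about 5 to 7 N.
- lift_bar (a point): Middle of the underside of the round steel cross bar (10 mm diameter, 70 mm long along the track's x) under the track's free end, 400 mm from the hinge. Its height above the bench is 22 mm when the track is down; it rises as the end lifts. The space beneath and 84 mm inward of it is clear down to the bench.
- mark (a point): Point on the track's top centre line between the two dark index tabs (14 x 4 mm, standing out of either side of the track, 51 mm above the bench). It lies 220 mm from the hinge. The carriage is to stop with its pointers over these tabs. Axes as the track's.
- carriage (a joint): Position of the carriage along the track (m): 0 when its pointers are exactly over the index tabs, positive toward the hinge; can go from -0.06 to 0.15. It starts braked, somewhere on the positive side. Freed, it slides with about 1 N. Braked, a friction pad holds it (it creeps only slowly if pushed hard).
- carriage_centre (a point): Centre of the underside of the grey carriage (100 mm along the track, 50 mm wide, its top 71 mm above the bench), level with its two dark side pointers (4 mm wide, reaching 37 mm to either side). Axes as the track's.
- carriage_post (a point): Centre of the top of the black square post (18 x 18 mm, 45 mm tall, from 71 to 116 mm above the bench) on the carriage, by which it can be gripped; it stands 34 mm from the carriage centre toward the track's free (-y) end.
- brake (a joint): Brake lever angle (rad): 0 locked, leaning 34 degrees to the track's -x side; 1.2 free, leaning 34 degrees to the +x side. The lever swings across the track, stays where it is left, and needs about 2 to 5 N at its ball, most close to the locked end. The brake grips below about 0.4.
- brake_ball (a point): Centre of the black ball (18 mm diameter) at the end of the brake lever, a 10 mm steel rod 75 mm long whose pivot lies 58 mm above the bench on the track's centre line, 28 mm from the carriage centre toward the hinge (+y). The ball is 120 mm above the bench at either end of the swing and 133 mm when upright.
- wedge: Loose wooden wedge, 130 mm long (its y), 40 mm wide, 0.2 kg. Origin at the middle of its underside. The nose is at +y 65 mm, blunt, 14 mm high; the top rises evenly 1 mm in 5 mm to 33 mm high at y -31 mm. The tail, y -30 to -65 mm, is an upright grip block 36 mm wide, 35 mm long and 50 mm high.
- wedge_grip (a point): Middle of the wedge's grip block, 35 mm above its underside and 47.5 mm behind the wedge's origin. Axes as the wedge's.
- wedge_nose (a point): Middle of the bottom edge of the wedge's nose. Axes as the wedge's.
- wash_bottle: White wash bottle, 62 mm diameter, 195 mm high, origin under its centre. Leave alone.
- beaker: Glass beaker, 68 mm diameter, 85 mm high, origin under its centre. Leave alone.
- mantle: Round white heating mantle with blue rim, 132 mm diameter, 100 mm high, origin under its centre. Leave alone.
- tube_rack: Wooden test-tube rack with glass tubes, 60 x 170 mm, tubes to 108 mm high, origin under its centre. Leave alone.
Mind the look-alikes: they are no part of the job. Several things have the shape of the wedge; the one meant has the colours described above.

How it is judged:
On the way, in this order (a step that is already met when the one before it is completed fails the run):
1. the brake lever is swung to free before the carriage is slid (value of joint brake above 0.8 rad and distance of carriage_centre from where it was at the start of the episode below 0.012 m), for 0.1 s.
2. the carriage is at the mark with the brake still free (value of joint carriage between -0.006 and 0.006 m and value of joint brake above 0.8 rad), for 0.2 s.
3. the brake is locked again with the carriage at the mark (value of joint carriage between -0.006 and 0.006 m and value of joint brake below 0.2 rad), for 0.2 s.
4. the wedge has lifted the track's free end off its rest (height (world z) of lift_bar above 0.024 m and contact force between wedge and track above 1 N), for 0.2 s.
At the end, for the whole second after the job is handed in: Track end lifted 2 to 7 mm (bar underside 24 to 29 mm up), carried by the wedge (over 1 N), robot not touching the track; wedge flat on the bench, at rest, fingers still on it (over 2 N); carriage within 6 mm of the mark, brake locked (below 0.2 rad) (all of step 3 and all of step 4 and height (world z) of lift_bar below 0.029 m and contact force between the fingers and wedge above 2 N and contact force between each of the arm, the fingers and track below 0.5 N and angle between wedge's own z axis and vertical below 0.1 rad and height (world z) of wedge below 0.004 m and linear speed of wedge below 0.02 m/s); the arm keeps its last pose, push and grip.
It fails at once if a bystander object is pushed away or tipped (distance of any of wash_bottle, beaker, mantle, tube_rack from where it was at the start of the episode above 0.02 m or angle between any of wash_bottle, beaker's own z axis and vertical above 0.3 rad).
It also fails if it takes over 64 s, if anything falls off the work surface, if the arm or the gripper's body presses on something with over 40 N, if the wrist force passes 120 N, or if a joint passes its speed limit or range.

## Robot

A 6-joint arm with a two-finger parallel gripper is mounted at the origin on the work surface. World frame = base frame: x ahead of the robot, y to its left, z up, the work surface at z = 0. Lengths are in m, angles in rad, forces in N, time in s.
With the tool pointing down it reaches from about 0.375 to 0.9 m from the base axis. Payload 3.1 kg.
Tool frame: the origin (TCP) lies at the very end of the fingers, on their centre line; the grasp point (between the pads) lies 19 mm behind it; z points along the fingers, y is the direction in which the jaws open and shut (so a half turn about z gives the same grasp; the last joint's range is limited). The gripper opens to 85 mm and grips with 20 to 120 N. Pads are 22 mm wide; open, the fingers measure 114 mm over their backs; the gripper's body (76 mm by 85 mm) begins 54 mm behind the grasp point. The pads swing forward as they close: fully open they stand 13 mm farther back than shut.
Start: joints at [-1.429, 0.527, 1.433, -0, 1.181, -0.178], TCP at [0.197, -0.593, 0.231] pointing down, gripper open.
Joint ranges: [-3.08, 3.08], [-0.75, 2.2], [0.22, 2.44], [-1.43, 4.57], [0, 2.65], [-2.85, 2.85]. Speed limits (rad/s): [2.79, 2.79, 3.14, 3.14, 3.14, 3.14].

## Interface

Orientations are given as a unit quaternion [x, y, z, w].
In Python, from station import * gives the robot as it stands.
- The arm moves only by the tool jog_arm, never from a script. Its argument "motion" is a list of rows, each a list of 5 numbers: the shift along the world's x, y, z in cm, then the turn about the world's z in degrees, then the closure in counts, from 0 (fully open) to 255 (shut). In form: [[tx, ty, tz, yaw, jaw], ...]. A call has 1 to 10 rows; each row shifts and turns the pose as measured when the row begins; what a row does not reach is not made up. A row lasts 1/12 s, in which the tool goes at most 41.7 mm and 7.16 degrees, less where a joint would pass 70% of its speed; a pose out of reach is approached as far as the arm can. A call with a gripper value outside its range is refused whole. The fingers move at their own pace and stop on an object; "squeeze" is the grip in N (left out, the last holds). Time passes only in rows, so rows that do not move let the fingers close. It gives the time, the measured TCP pose, the force and the opening at its end, in the units of the state.
- sense(): the state, without advancing time (a new reading comes with each control period).
- snapshot(name): name is "scene" or "top" or "wrist"; returns a dict with "img" (400x640x3 uint8, red, green, blue), "depth" (400x640 float32, m along the optical axis (not along the pixel's ray), 0 where there is no reading), "intrinsics" (3x3 intrinsics, pixels), "dist_coeffs" ([k1, k2, p1, p2, k3] as OpenCV has them; the pictures are not rectified), "eye" and "attitude" of the camera in the world. Camera axes: x right, y down, z forward; pixel columns grow to the right and rows downward; lengths in m; the calibration is good to about 2 mm. A picture is of the moment at which its call begins.
- sign_off(): hands the job in, once; it reports no verdict.
The state is a dict: "t": time; "q": joint angles; "qd": joint speeds; "tau": joint torques, N m; "tcp_pos": TCP position; "tool_rot": TCP orientation; "force": force on the tool from outside, world axes, zero at the start; "ft_torque": the same for the moment, N m; "finger_gap": opening from 0.0 (shut) to 1.0 (fully open).
Only numpy, scipy, OpenCV 4.12 (cv2) and the standard library are available. Lean on these libraries where they do the work, as an engineer would, in place of code of your own. Each camera call takes 0.05 s, during which the arm holds its last target.

## Working session

There is one attempt and no reset: what is moved stays moved. The work goes in short steps, Python scripts to look and compute and a tool call to move; the robot and the scene stay as the last step left them, time stands still between calls to the robot, and variables do not carry over. Pictures are saved under pics/ and viewed, and the job is handed in when it is done.

Besides the shell and the picture viewer there is one more tool, called after "Request:" as name([rows], argument=value, ...), one row to a line, values as JSON. jog_arm: Moves the arm, as the interface text tells. Its arguments: {"type":"object","properties":{"motion":{"type":"array","items":{"type":"array","items":{"type":"number"}}},"squeeze":{"type":"number"}},"required":["motion"]}

```bash
mkdir -p pics; ls
cat > h.py <<'E'
from station import *
import numpy as np, cv2
def save(n,fn):
    s=snapshot(n); cv2.imwrite('pics/'+fn,s['img'][:,:,::-1]); np.savez('pics/'+fn[:-4]+'.npz',**{k:np.array(v) for k,v in s.items()}); return s
def load(fn): return dict(np.load('pics/'+fn+'.npz'))
def R(s):
    a=np.array(s['attitude'],float)
    if a.shape==(3,3): return a
    from scipy.spatial.transform import Rotation as Q
    return Q.from_quat(a).as_matrix()
def ray(s,u,v):
    p=cv2.undistortPoints(np.array([[[u,v]]],float),np.array(s['intrinsics']),np.array(s['dist_coeffs']))[0,0]
    return R(s)@np.array([p[0],p[1],1.])
def onz(s,u,v,z):
    d=ray(s,u,v); e=np.array(s['eye']); return e+d*(z-e[2])/d[2]
def dep(s,u,v):
    return np.array(s['eye'])+ray(s,u,v)*float(s['depth'][int(round(v)),int(round(u))])
def proj(s,P):
    r=R(s).T; t=-r@np.array(s['eye']); return cv2.projectPoints(np.array(P,float).reshape(-1,3),cv2.Rodrigues(r)[0],t,np.array(s['intrinsics']),np.array(s['dist_coeffs']))[0][:,0]
def cloud(s):
    v,u=np.mgrid[0:400,0:640]
    p=cv2.undistortPoints(np.stack([u.ravel(),v.ravel()],1).astype(float)[:,None],np.array(s['intrinsics']),np.array(s['dist_coeffs']))[:,0]
    d=np.c_[p,np.ones(len(p))]@R(s).T
    return (np.array(s['eye'])+d*s['depth'].reshape(-1,1)).reshape(400,640,3)
E
python3 - <<'E'
from h import *
for n in ['scene','top','wrist']:
    s=save(n,n+'0.png'); print(n,s['eye'],s['attitude'],s['intrinsics'])
print(sense())
E
```

```text
pics
scene [ 0.94422902 -0.59476385  0.99655432] [ 0.90511492  0.3106514  -0.08673843 -0.2770183 ] [[371.24056019   0.         320.02407229]
 [  0.         371.24056019 201.61526898]
 [  0.           0.           1.        ]]
top [ 0.46685287 -0.09598063  1.20368645] [ 0.71215732 -0.69977808  0.0434034  -0.03547858] [[466.70761407   0.         321.14070539]
 [  0.         466.70761407 193.07377891]
 [  0.           0.           1.        ]]
wrist [ 0.26702324 -0.56956879  0.37228453] [ 0.80187248 -0.57900659 -0.08722124  0.11893001] [[289.25307651   0.         313.59889637]
 [  0.         289.25307651 198.94118387]
 [  0.           0.           1.        ]]
{'t': 0.15, 'q': array([-1.42951723e+00,  5.28285378e-01,  1.43358943e+00, -2.75654705e-05,
        1.18140150e+00, -1.78493105e-01]), 'qd': array([ 1.71840533e-03, -2.19401866e-03, -3.97461777e-03,  1.81365687e-03,
       -5.33006756e-05,  1.16000748e-03]), 'tau': array([ 3.66985123e-04, -4.42744589e+01, -1.78275955e+01, -2.77239797e-04,
        5.61724766e-03, -7.84142628e-06]), 'tcp_pos': array([ 0.1964164 , -0.5927651 ,  0.23054419]), 'tool_rot': array([ 9.87244238e-01,  1.59210883e-01,  2.91872856e-06, -8.41923011e-04]), 'force': array([8.41959623e-01, 1.29098857e-01, 4.99514165e-04]), 'ft_torque': array([-0.00484278, -0.0005403 , -0.0129811 ]), 'finger_gap': 0.9989094076781718}
```

View pics/scene0.png

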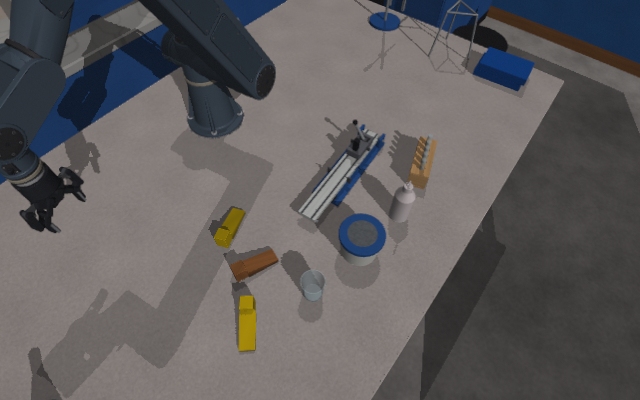

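View pics/top0.png

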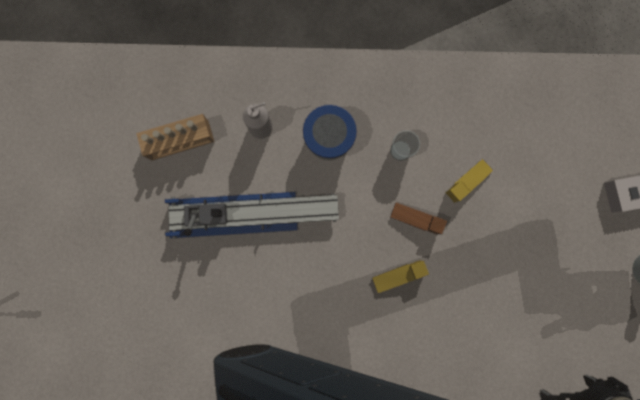

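View pics/wrist0.png

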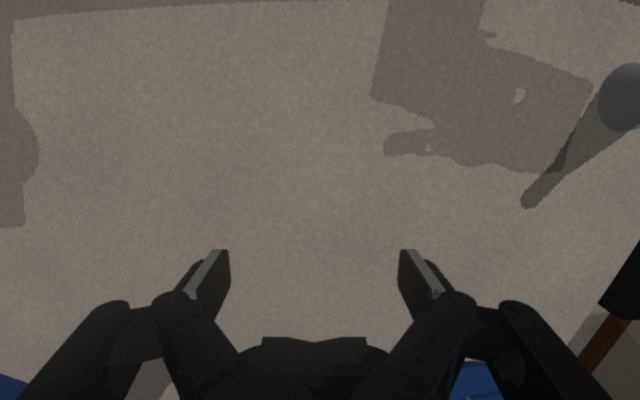

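The scene has three wedge shapes in the top view: yellow at (400,277), yellow at (470,180) and brown wood at (418,218). The wooden one is brown, so that is my choice. The track runs from the hinge end at (170,218) to the free end at (339,208). The carriage is at (208,214). I'll check the choice and the track in close crops.

Run:
```python
from h import *
t=load('top0');s=load('scene0')
a=cv2.resize(t['img'][170:260,150:350],None,fx=4,fy=4,interpolation=cv2.INTER_CUBIC)
b=cv2.resize(t['img'][190:250,370:470],None,fx=4,fy=4,interpolation=cv2.INTER_CUBIC)
c=np.zeros((600,800,3),np.uint8); c[:360]=np.clip(a*1.6,0,255); c[360:600,:400]=np.clip(b*1.6,0,255)
d=cv2.resize(s['img'][240:290,220:290],None,fx=5,fy=4.8,interpolation=cv2.INTER_CUBIC); c[360:600,420:770]=np.clip(d*1.6,0,255)
cv2.imwrite('pics/crop1.png',c[:,:,::-1])
e=cv2.resize(s['img'][110:230,290:395],None,fx=5,fy=5,interpolation=cv2.INTER_CUBIC)
cv2.imwrite('pics/crop2.png',np.clip(e*1.6,0,255).astype(np.uint8)[:,:,::-1])
```

```text
(no output)
```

View pics/crop1.png

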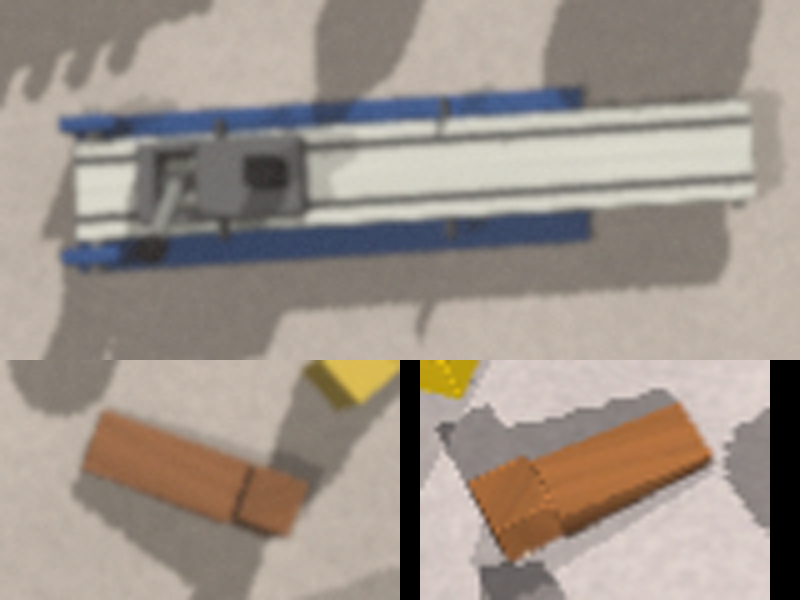

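View pics/crop2.png

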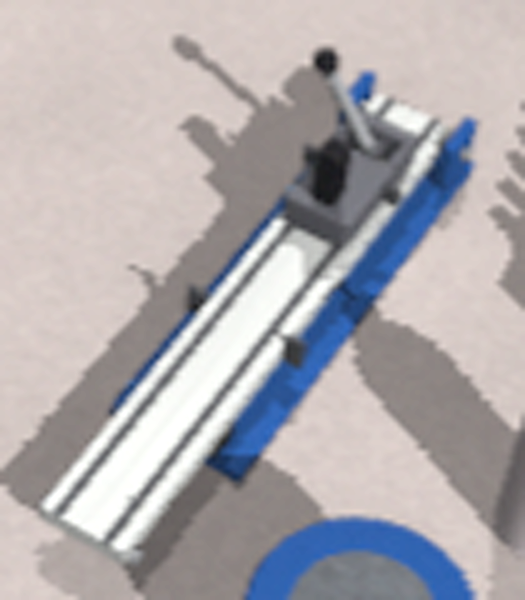

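Crop 1 shows the brown wedge: its nose is at top px (393,211), its tail block at (438,225), and it is whole and wood-coloured. The lever ball is at about (187.5,232), on the robot side. The tabs are at (261,198) and (263,227), and the pointers at (205,202) and (206,227). Next I'll triangulate these.

```bash
cat >> h.py <<'E'
def tri(obs):
    A=np.zeros((3,3));b=np.zeros(3)
    ls=[]
    for s,u,v in obs:
        d=ray(s,u,v);d/=np.linalg.norm(d);M=np.eye(3)-np.outer(d,d);A+=M;b+=M@np.array(s['eye']);ls.append((M,np.array(s['eye'])))
    p=np.linalg.solve(A,b); return p,[np.linalg.norm(M@(p-e)) for M,e in ls]
E
python3 - <<'E'
from h import *
np.set_printoptions(precision=4,suppress=True)
t=load('top0');s=load('scene0')
def tr(n,a,b):
    A=(150+a[0]/4,170+a[1]/4);B=(290+b[0]/5,110+b[1]/5)
    p,r=tri([(t,*A),(s,*B)]); print(n,p,np.array(r), 'depth',dep(t,*A),dep(s,*B))
tr('tabnear-x',(452,228),(195,300)); tr('tab+x',(443,112),(293,350))
tr('ptr+x',(221,128),(390,192)); tr('ball',(150,248),(326,60)); tr('post',(266,168),(330,155))
tr('end corner +x',(750,102),(135,555)); tr('end corner -x',(754,197),(45,507))
W=lambda a,b:((370+a[0]/4,190+a[1]/4),(220+b[0]/5,240+b[1]/4.8))
for n,a,b in [('nose1',(105,408-360),(680-420,403-360)),('nose2',(82,470-360),(710-420,455-360)),('tail1',(308,487-360),(545-420,480-360)),('tailedge2',(285,536-360),(470-420,482-360)) ]:
    A,B=W(a,b); p,r=tri([(t,*A),(s,*B)]); print(n,p,np.array(r),dep(t,*A))
# plane reads
c=cloud(t)
im=t['img'].astype(int)
hsv=cv2.cvtColor(t['img'],cv2.COLOR_RGB2HSV)
m=(hsv[...,0]<14)&(hsv[...,1]>110); m[:190]=0;m[:, :370]=0;m[250:]=0;m[:,470:]=0
P=c[m]; print(len(P),P[:,2].min(),P[:,2].max())
blk=P[P[:,2]>.044]; print('block top',len(blk),blk.mean(0)); 
r=cv2.minAreaRect((blk[:,:2]*1000).astype(np.float32)); print(r)
r=cv2.minAreaRect((P[:,:2]*1000).astype(np.float32)); print(r)
c2=cloud(s);hsv=cv2.cvtColor(s['img'],cv2.COLOR_RGB2HSV)
m=(hsv[...,0]<14)&(hsv[...,1]>110); m[:240]=0;m[:, :220]=0;m[290:]=0;m[:,290:]=0
P=c2[m]; blk=P[P[:,2]>.044]; print('scene block top',len(blk),blk.mean(0),P[:,2].max()); 
for n,px in [('mantle',(330,131)),('bottle',(257,120)),('beaker',(401,148)),('rack',(175,136))]: print(n,dep(t,*px))
for n,px in [('y1',(400,277)),('y2',(470,180))]: print(n,dep(t,*px))
E
```

```text
tabnear-x [0.5112 0.0362 0.0399] [0.0017 0.0017] depth [0.5096 0.034  0.0498] [0.5126 0.0372 0.0403]
tab+x [0.5841 0.0447 0.0364] [0.002 0.002] depth [0.5812 0.0416 0.0507] [ 0.9442 -0.5948  0.9966]
ptr+x [0.569  0.1764 0.063 ] [0.0017 0.0017] depth [0.5674 0.1746 0.066 ] [0.57   0.1781 0.0626]
ball [0.4938 0.2004 0.1204] [0.0017 0.0017] depth [0.4923 0.1969 0.1291] [0.4973 0.1974 0.1252]
post [0.5414 0.1371 0.1136] [0.0015 0.0015] depth [0.5404 0.1365 0.1117] [0.5443 0.1348 0.1178]
end corner +x [ 0.5966 -0.145   0.04  ] [0.0061 0.0061] depth [ 0.5962 -0.1508  0.0015] [ 0.5981 -0.1368  0.0316]
end corner -x [ 0.5349 -0.1501  0.0402] [0.0033 0.0033] depth [ 0.5324 -0.1522  0.0423] [ 0.5387 -0.1495  0.0436]
nose1 [ 0.5716 -0.2969  0.065 ] [0.0062 0.0062] [ 0.5825 -0.3042 -0.0036]
nose2 [ 0.5524 -0.2889 -0.0479] [0.0107 0.0107] [ 0.5416 -0.2886  0.0001]
tail1 [ 0.5396 -0.3982  0.0888] [0.016 0.016] [ 0.5333 -0.4351 -0.0012]
tailedge2 [ 0.5011 -0.4058  0.0467] [0.0015 0.0015] [ 0.5001 -0.407   0.0467]
783 0.009127700107307124 1.2036864500179671
block top 184 [ 0.522  -0.3933  0.0616]
((505.8291320800781, -255.24072265625), (38.497589111328125, 325.6527099609375), 7.009858131408691)
((527.9899291992188, -252.51583862304688), (83.1529541015625, 325.6527099609375), 7.009857654571533)
scene block top 157 [ 0.5301 -0.3999  0.0619] 0.9965543227590528
mantle [ 0.742  -0.1262  0.0995]
bottle [0.7578 0.0469 0.1287]
beaker [ 0.7244 -0.3158  0.0021]
rack [0.7316 0.2585 0.0589]
y1 [ 0.3921 -0.308   0.0271]
y2 [ 0.6393 -0.4872  0.0277]
```

Request:
jog_arm([
  [3, 3, 1, 0, 0],
  [3, 3, 1, 0, 0],
  [3, 3, 1, 0, 0],
  [3, 3, 0, 0, 0],
  [3, 3, 0, 0, 0],
  [3, 3, 0, 0, 0],
  [3, 3, 0, 0, 0],
  [3, 3, 0, 0, 0],
  [0, 0, 0, 0, 0],
])

```text
t: 0.9
tcp_pos: [0.4308, -0.3534, 0.2578]
tool_rot: [0.988, 0.154, 0.0, -0.002]
force: [-0.1, -0.5, 0.2]
finger_gap: 0.996
```

Run:
```python
from h import *
s=save('wrist','w1.png'); print(sense()['t'],sense()['tcp_pos'],sense()['q'],s['eye'],R(s))
```

```text
0.95 [ 0.42909988 -0.35566031  0.25772892] [-8.92218338e-01  4.06495642e-01  1.57136743e+00 -7.46182573e-04
  1.16642528e+00  3.70134208e-01] [ 0.50166178 -0.33131471  0.39965233] [[ 0.30412144 -0.91092408 -0.27879647]
 [-0.95262489 -0.29203106 -0.08499221]
 [-0.00399578  0.29143641 -0.95658186]]
```

View pics/w1.png

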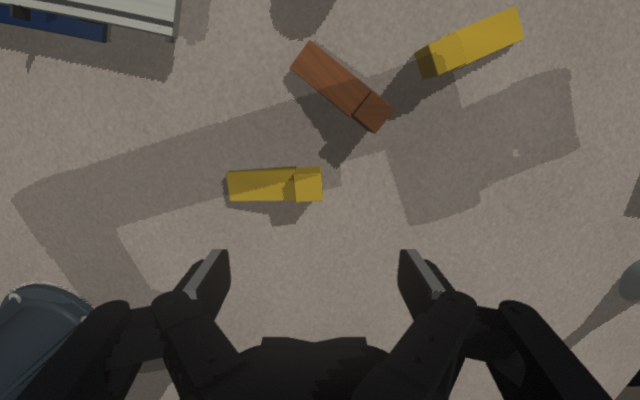

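The wrist view shows the brown wedge: nose at (303,52), block at (373,111). The yellow look-alikes are at (275,185) and (470,42). Now to the carriage.

Request:
jog_arm([
  [0, 4, 0, -2, 0],
  [0, 4, 0, -2, 0],
  [0, 4, 0, -2, 0],
  [0, 4, 0, -2, 0],
  [0, 4, 0, -2, 0],
  [0, 4, 0, -2, 0],
  [0, 4, 0, 0, 100],
  [0, 4, 0, 0, 100],
  [0, 4, 0, 0, 100],
  [0, 4, 0, 0, 100],
])

```text
t: 1.78
tcp_pos: [0.426, 0.0382, 0.2568]
tool_rot: [0.999, 0.033, -0.001, 0.005]
force: [-0.3, 0.7, -0.0]
finger_gap: 0.611
```

Request:
jog_arm([
  [0, 4, 0, 0, 100],
  [0, 4, 0, 0, 100],
  [0, 4, 0, 0, 100],
  [0, 0, 0, 0, 100],
  [0, 0, 0, 0, 100],
])

```text
t: 2.2
tcp_pos: [0.4256, 0.1659, 0.2571]
tool_rot: [0.999, 0.035, 0.001, 0.005]
force: [0.8, 0.3, -0.2]
finger_gap: 0.608
```

Run:
```python
from h import *
s=save('wrist','w2.png'); print(sense()['t'],sense()['tcp_pos'],sense()['q'],sense()['tool_rot'],s['eye'])
```

```text
2.25 [0.42565318 0.16553265 0.25712828] [ 0.13221381  0.26588479  1.80422642 -0.01161543  1.07147013  1.64048274] [9.99407547e-01 3.40376083e-02 5.19456685e-04 5.07208548e-03] [0.49958184 0.17253819 0.39900711]
```

View pics/w2.png

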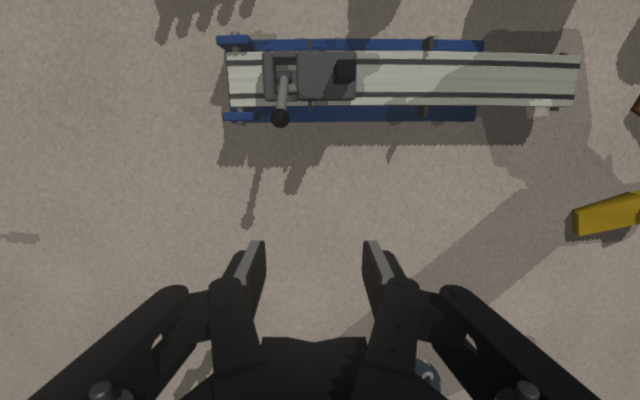

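The ball is at (280,117), the post at (344,70), the tabs at (433,44) and (423,112), and the pointers at (309,45) and (310,101). I'll triangulate against the top and scene views.

Run:
```python
from h import *
np.set_printoptions(precision=4,suppress=True)
w=load('w2')
a=cv2.resize(w['img'][30:130,210:370],None,fx=5,fy=5,interpolation=cv2.INTER_CUBIC)
cv2.imwrite('pics/crop3.png',np.clip(a*1.5,0,255).astype(np.uint8)[:,:,::-1])
a=cv2.resize(w['img'][30:130,400:600],None,fx=4,fy=4,interpolation=cv2.INTER_CUBIC)
cv2.imwrite('pics/crop4.png',np.clip(a*1.5,0,255).astype(np.uint8)[:,:,::-1])
```

```text
(no output)
```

View pics/crop3.png

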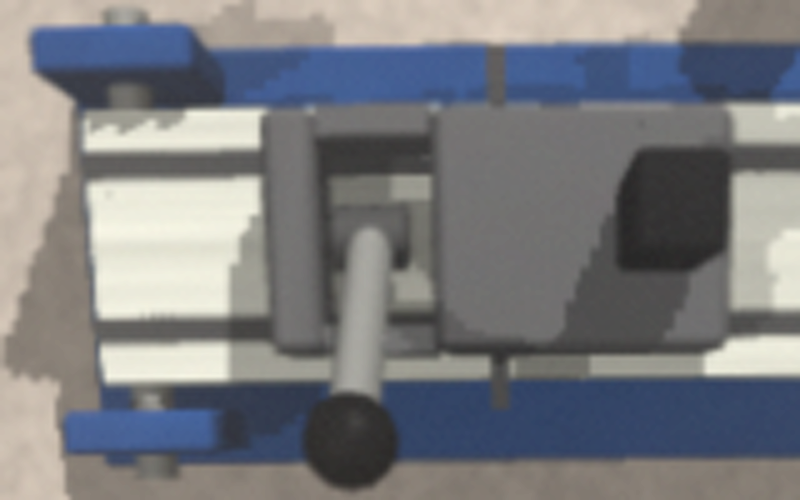

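View pics/crop4.png

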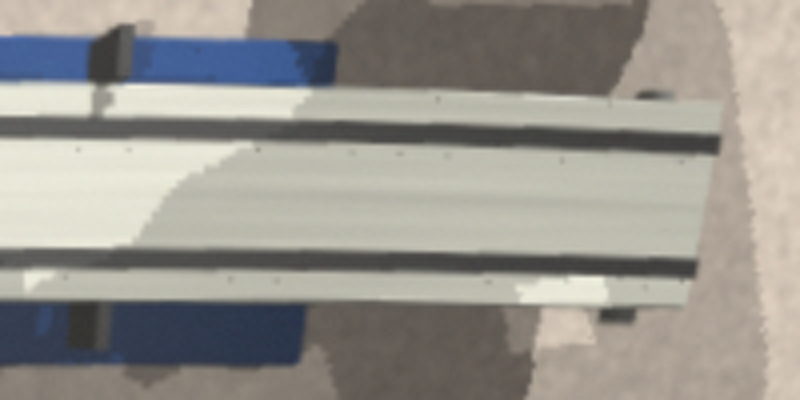

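Run:
```python
from h import *
np.set_printoptions(precision=4,suppress=True)
w=load('w2');t=load('top0');s=load('scene0')
print('ball tri', tri([(w,280,118),(t,187.5,232),(s,355.2,122)]), tri([(w,280,118),(t,187.5,232)]), onz(w,280,118,.12))
for n,px,z in [('tab+',(431,41),.051),('tab-',(425.5,111),.051),('ptr+',(309.4,45),.06),('ptr-',(310.2,106),.06),('end+',(580,55),.043),('end-',(571.7,105.75),.043),('bar+',(563.7,53.7),.027),('bar-',(554.5,108.7),.027),('post top',(345,72.),.116),('hinge end+',(226,52),.043),('hinge end-',(231,106),.043)]:
    print(n,onz(w,*px,z),dep(w,*px))
for n,px,z in [('tab+',(260.75,198),.051),('tab-',(263,227),.051),('ptr+',(205.25,202),.06),('ptr-',(206.25,227),.06),('end+',(337.5,195.5),.043),('end-',(338.5,219.25),.043),('ball',(187.5,232),.12)]: print('top',n,onz(t,*px,z))
```

```text
ball tri (array([0.493 , 0.2006, 0.1199]), [np.float64(0.001383200161453569), np.float64(0.0012577012382881828), np.float64(0.0022587798669274624)]) (array([0.4921, 0.2006, 0.116 ]), [np.float64(0.00059679985072295), np.float64(0.000596799850722788)]) [0.4916 0.2004 0.12  ]
tab+ [0.585  0.0446 0.051 ] [0.5853 0.044  0.0495]
tab- [0.51   0.0384 0.051 ] [0.51   0.0386 0.0517]
ptr+ [0.568  0.1782 0.06  ] [0.5667 0.1781 0.0663]
ptr- [0.5052 0.1731 0.06  ] [0.5051 0.1731 0.0677]
end+ [ 0.5922 -0.1438  0.043 ] [ 0.6038 -0.1835 -0.0016]
end- [ 0.5336 -0.15    0.043 ] [ 0.5378 -0.1902 -0.0014]
bar+ [ 0.595  -0.1353  0.027 ] [ 0.5944 -0.1334  0.0293]
bar- [ 0.529  -0.1412  0.027 ] [ 0.5288 -0.1391  0.0295]
post top [0.5364 0.1434 0.116 ] [0.5364 0.1434 0.1158]
hinge end+ [0.5581 0.272  0.043 ] [0.5637 0.2815 0.009 ]
hinge end- [0.4995 0.2664 0.043 ] [0.4995 0.2667 0.0416]
top tab+ [0.5812 0.0416 0.051 ]
top tab- [0.5095 0.0338 0.051 ]
top ptr+ [0.568 0.176 0.06 ]
top ptr- [0.5069 0.1708 0.06  ]
top end+ [ 0.5917 -0.1489  0.043 ]
top end- [ 0.5323 -0.1522  0.043 ]
top ball [0.4925 0.1994 0.12  ]
```

Request:
jog_arm([
  [3.4, 1.7, 0, 1, 120],
  [3.3, 1.7, 0, 0, 120],
  [0, 0, -3, 0, 120],
  [0, 0, -3, 0, 120],
  [0, 0, -1, 0, 120],
  [0, 0, 0, 0, 120],
], squeeze=40)

```text
t: 2.75
tcp_pos: [0.4981, 0.1877, 0.1845]
tool_rot: [0.999, 0.035, 0.001, 0.007]
force: [-0.1, -0.4, -0.5]
finger_gap: 0.528
```

Run:
```python
from h import *
s=save('wrist','w3.png'); print(sense()['t'],sense()['tcp_pos'],sense()['tool_rot'],s['eye'])
```

```text
2.8 [0.49840582 0.18753877 0.18525754] [0.99936283 0.03500416 0.0013284  0.00684652] [0.5719148  0.19476034 0.32646071]
```

View pics/w3.png

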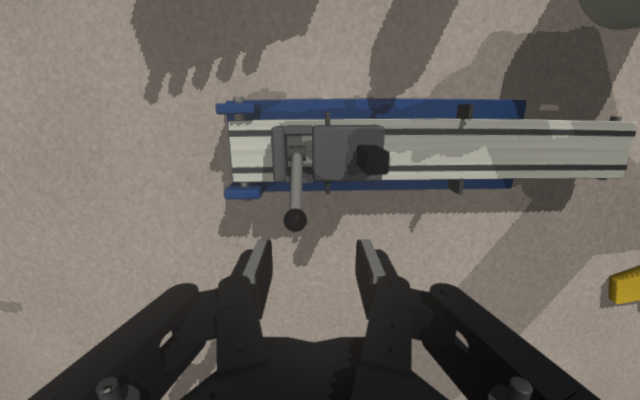

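The ball is now at (295,219).

Run:
```python
from h import *
w=load('w3'); print(onz(w,295,219,.12),dep(w,295,219))
for n,px in [('tab+',(465,105)),('tab-',(458,180))]: print(onz(w,*px,.051))
for px in [(328,115),(328,188)]: print(onz(w,*px,.063))
print(proj(w,[[0.4984,0.1875,0.185]]),sense()['tcp_pos'])
```

```text
[0.49262893 0.20066344 0.12      ] [0.49574964 0.20043109 0.12812633]
[0.58895513 0.0512618  0.051     ]
[0.51780817 0.04315493 0.051     ]
[0.57003692 0.1784521  0.063     ]
[0.50390888 0.1728957  0.063     ]
[[314.0092895 253.2603106]] [0.49840582 0.18753877 0.18525754]
```

Request:
jog_arm([
  [-0.6, 1.3, 0, 1.5, 120],
  [0, 0, 0, 0, 120],
  [0, 0, 0, 0, 120],
])

```text
t: 3.05
tcp_pos: [0.4938, 0.1981, 0.1871]
tool_rot: [0.999, 0.046, 0.003, 0.007]
force: [0.2, 0.4, 0.6]
finger_gap: 0.525
```

Request:
jog_arm([
  [-0.1, 0.3, -2.5, 0, 120],
  [0, 0, -2.5, 0, 120],
  [0, 0, -2, 0, 120],
  [0, 0, -1, 0, 120],
  [0, 0, 0, 0, 120],
])

```text
t: 3.47
tcp_pos: [0.4977, 0.2027, 0.1123]
tool_rot: [0.999, 0.047, 0.012, 0.006]
force: [-0.3, 0.2, -0.2]
finger_gap: 0.523
```

Request:
jog_arm([
  [-0.5, -0.2, -1, 0, 120],
  [0, 0, 0, 0, 120],
  [0, 0, 0, 0, 120],
])

```text
t: 3.72
tcp_pos: [0.4947, 0.2014, 0.1051]
tool_rot: [0.999, 0.048, 0.015, 0.005]
force: [1.2, 0.6, -1.3]
finger_gap: 0.528
```

Run:
```python
from h import *
s=save('wrist','w4.png'); print(sense()['t'],sense()['tcp_pos'],sense()['tool_rot'],s['eye'])
```

```text
3.7667 [0.49439521 0.20137978 0.10513356] [0.99873011 0.04795038 0.01448279 0.00540116] [0.56437468 0.20980333 0.24902671]
```

View pics/w4.png

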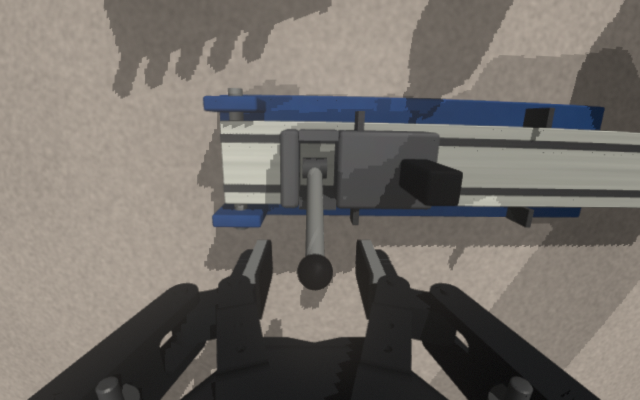

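The ball at (315,271) sits midway between the pads, so I'll close on it.

Request:
jog_arm([
  [0, 0, 0, 0, 255],
  [0, 0, 0, 0, 255],
  [0, 0, 0, 0, 255],
  [0, 0, 0, 0, 255],
  [0, 0, 0, 0, 255],
  [0, 0, 0, 0, 255],
], squeeze=40)

```text
t: 4.27
tcp_pos: [0.4969, 0.202, 0.1083]
tool_rot: [0.999, 0.048, 0.018, 0.005]
force: [0.5, 0.1, -1.2]
finger_gap: 0.175
```

Run:
```python
from h import *
s=save('wrist','w5.png'); print(sense()['t'],sense()['tcp_pos'],sense()['tool_rot'],sense()['force'])
```

```text
4.3167 [0.4968775  0.20199483 0.10831984] [0.99867503 0.04804366 0.01776454 0.00494189] [ 0.32815833  0.74135787 -1.15903218]
```

View pics/w5.png

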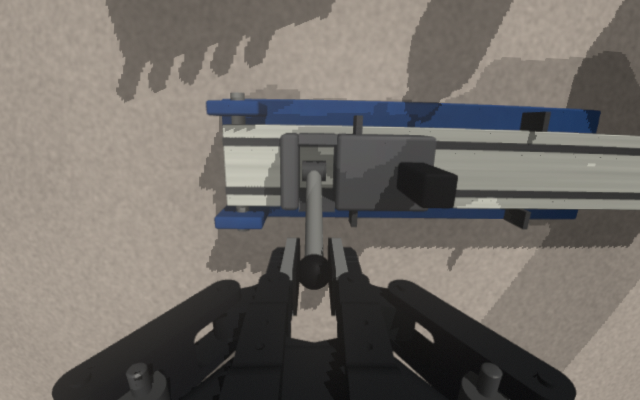

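Request:
jog_arm([
  [0.7, 0.05, 0.4, 0, 255],
  [0.6, 0.05, 0.3, 0, 255],
  [0.7, 0.05, 0.2, 0, 255],
  [0.7, 0.05, 0.2, 0, 255],
])

```text
t: 4.65
tcp_pos: [0.5207, 0.2038, 0.1178]
tool_rot: [0.999, 0.048, 0.012, 0.005]
force: [1.4, -0.6, -2.9]
finger_gap: 0.125
```

Run:
```python
from h import *
s=save('wrist','w6.png'); print(sense()['t'],sense()['tcp_pos'],sense()['force'],sense()['finger_gap'])
```

```text
4.7 [0.52425238 0.20412505 0.11867997] [3.58240414 0.56767805 0.0670294 ] 0.03284970975555049
```

View pics/w6.png

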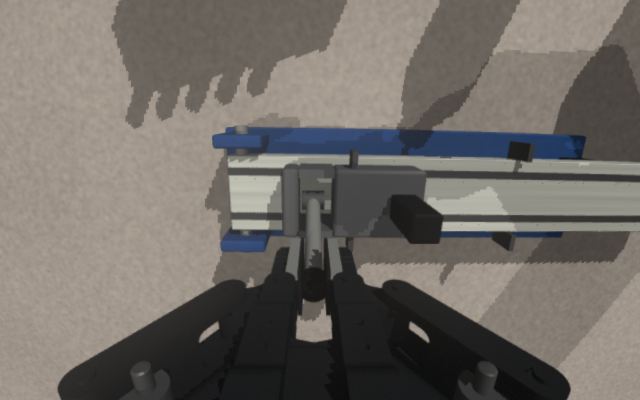

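Run:
```python
from h import *
s=save('wrist','w7.png'); print(sense()['t'],sense()['tcp_pos'],sense()['force'],sense()['finger_gap'])
s=save('top','t7.png')
a=cv2.resize(s['img'][170:260,150:350],None,fx=4,fy=4,interpolation=cv2.INTER_CUBIC)
cv2.imwrite('pics/t7c.png',np.clip(a*1.6,0,255).astype(np.uint8)[:,:,::-1])
s=save('scene','s7.png')
a=cv2.resize(s['img'][90:190,300:400],None,fx=5,fy=5,interpolation=cv2.INTER_CUBIC)
cv2.imwrite('pics/s7c.png',np.clip(a*1.6,0,255).astype(np.uint8)[:,:,::-1])
```

```text
4.75 [0.52384854 0.20405444 0.11890689] [ 2.02802398 -0.32198842 -0.58863401] 0.002034180403578252
```

View pics/w7.png

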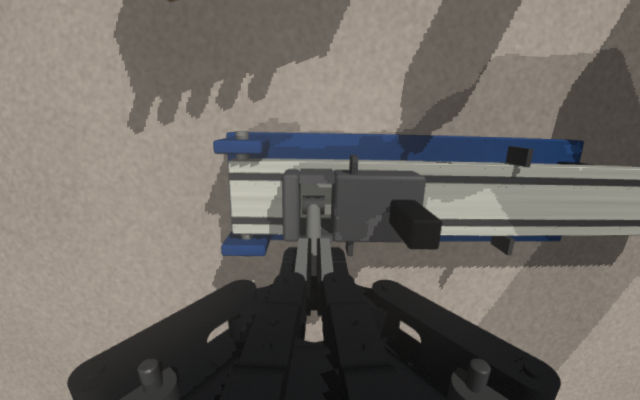

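View pics/s7c.png

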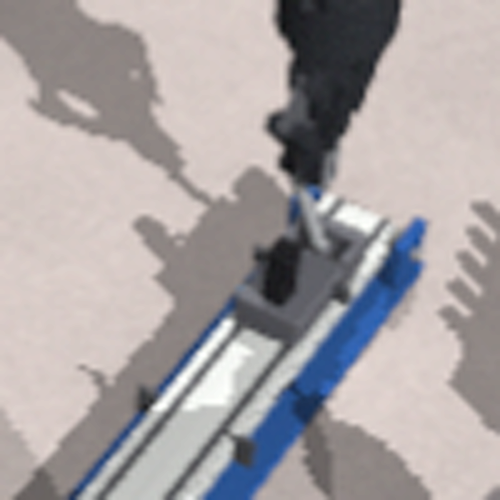

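The pads slipped forward off the ball and closed, and the lever is still leaning to the robot side. Instead I'll push the lever from its -x side with the closed fingers.

Request:
jog_arm([
  [0, 0, 2.5, 0, 255],
  [0, 0, 2.5, 0, 255],
  [-2.5, 0, 0, 0, 255],
  [-2.5, 0, 0, 0, 255],
  [-1.5, 0, 0, 0, 255],
  [0, 0, 0, 0, 255],
])

```text
t: 5.35
tcp_pos: [0.4546, 0.2031, 0.1729]
tool_rot: [0.999, 0.048, 0.014, 0.005]
force: [-0.5, -0.5, -0.8]
finger_gap: -0.003
```

Run:
```python
from h import *
s=save('wrist','w8.png'); print(sense()['t'],sense()['tcp_pos'],sense()['tool_rot'],sense()['force'],sense()['finger_gap'])
```

```text
5.4 [0.45668586 0.20332364 0.17314489] [0.99872897 0.0476321  0.01564218 0.00519224] [ 0.03461742 -0.02465282  0.33429986] -0.0010170970773099453
```

View pics/w8.png

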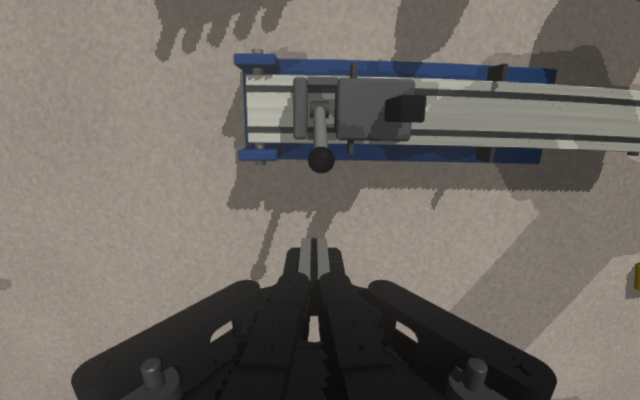

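Ball at (321,159), pointers at (354,70) and (351,147).

Run:
```python
from h import *
w=load('w8'); print(onz(w,321,159,.12),dep(w,321,159),onz(w,354,70,.063),onz(w,351,147,.063))
```

```text
[0.49932653 0.20170712 0.12      ] [0.50098482 0.20235063 0.1329668 ] [0.56745673 0.17931443 0.063     ] [0.50491185 0.17392913 0.063     ]
```

Request:
jog_arm([
  [-0.4, 0, -2.5, 0, 255],
  [-0.2, 0, -2.5, 0, 255],
  [-0.2, 0, -1.5, 0, 255],
  [0, 0, 0, 0, 255],
])

```text
t: 5.73
tcp_pos: [0.4562, 0.2044, 0.1096]
tool_rot: [0.999, 0.048, 0.023, 0.004]
force: [-0.8, 0.6, -0.2]
finger_gap: 0.002
```

Request:
jog_arm([
  [1.5, 0.1, 0, 0, 255],
  [1.5, 0.1, 0, 0, 255],
  [1.2, 0.1, 0, 0, 255],
  [1.2, 0.1, 0, 0, 255],
  [1.2, 0.1, 0, 0, 255],
])

```text
t: 6.15
tcp_pos: [0.5241, 0.2089, 0.1104]
tool_rot: [0.999, 0.048, 0.019, 0.005]
force: [-1.8, 0.1, 0.0]
finger_gap: 0.0
```

Run:
```python
from h import *
s=save('wrist','w9.png'); print(sense()['t'],sense()['tcp_pos'],sense()['tool_rot'],sense()['force'],sense()['finger_gap'])
```

```text
6.2 [0.52816693 0.20919518 0.11093602] [0.99860284 0.04770822 0.02224744 0.00461917] [ 1.38384261  0.47253631 -0.13308611] 3.545826030683993e-05
```

View pics/w9.png

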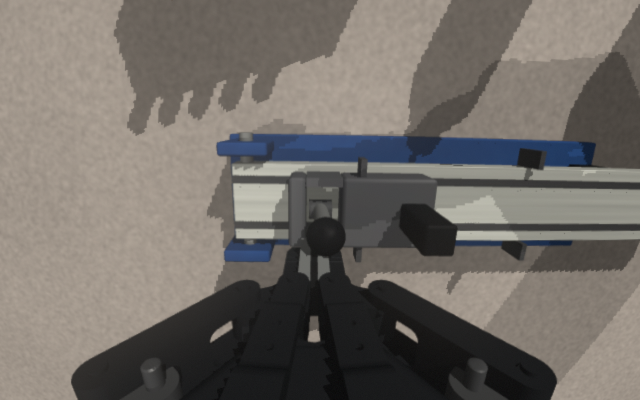

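The lever is moving, with the ball at (325,237) ahead of the fingers. I'll keep pushing.

Request:
jog_arm([
  [1.0, 0, 0, 0, 255],
  [1.0, 0, 0, 0, 255],
  [0.5, 0, 0, 0, 255],
  [0.2, 0, 0, 0, 255],
  [0, 0, 0, 0, 255],
])

```text
t: 6.62
tcp_pos: [0.5567, 0.209, 0.1123]
tool_rot: [0.999, 0.047, 0.02, 0.005]
force: [-1.8, 0.6, 0.8]
finger_gap: 0.002
```

Run:
```python
from h import *
s=save('wrist','w10.png'); print(sense()['t'],sense()['tcp_pos'],sense()['tool_rot'],sense()['force'],sense()['finger_gap'])
```

```text
6.6667 [0.55665196 0.20900565 0.11227242] [0.99866524 0.04723584 0.02038784 0.00456545] [-1.59212004 -0.24365746  0.4259092 ] 0.001761742602495155
```

View pics/w10.png

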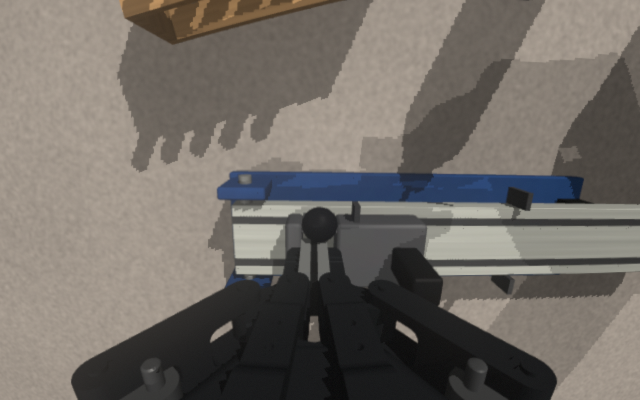

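Run:
```python
from h import *
w=load('w10'); print(onz(w,319,225,.12),dep(w,319,225),onz(w,357,210,.063))
```

```text
[0.57597976 0.20814208 0.12      ] [0.5787198  0.20863518 0.1276795 ] [0.56913205 0.17899362 0.063     ]
```

The ball is at x=0.576, the full free end (expected 0.577), and the carriage hasn't moved. Now the post.

Request:
jog_arm([
  [-1.5, 0, 0, 0, 255],
  [0, 0, 3, 0, 255],
  [0, 0, 3, 0, 255],
  [0, -2.5, 0, 0, 120],
  [0, -2.5, 0, 0, 120],
  [0, -1.5, 0, 0, 120],
  [0, 0, 0, 0, 120],
  [0, 0, 0, 0, 120],
])

```text
t: 7.33
tcp_pos: [0.5429, 0.1428, 0.1769]
tool_rot: [0.998, 0.049, 0.027, 0.005]
force: [0.6, -0.3, 0.4]
finger_gap: 0.533
```

Run:
```python
from h import *
s=save('wrist','w11.png'); print(sense()['t'],sense()['tcp_pos'],sense()['tool_rot'],sense()['force'],sense()['finger_gap'])
```

```text
7.3833 [0.54288791 0.14303062 0.17680524] [0.9983897  0.04972441 0.02678231 0.00531074] [ 0.94283407 -0.26794244 -0.14190473] 0.5306839489184306
```

View pics/w11.png

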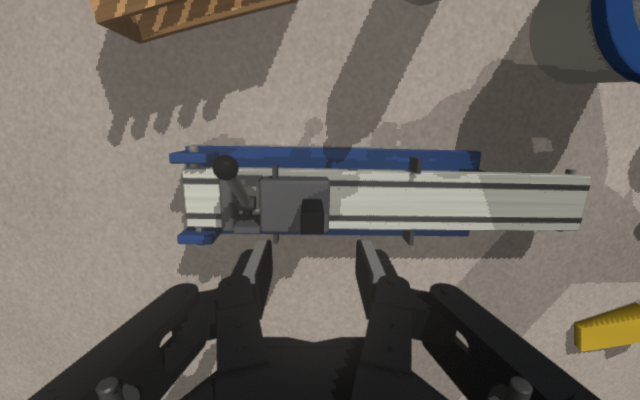

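The ball is at (225,167) on the +x side, the post top near (313,208), the pointers at (275,173) and (276,238), and the tabs at (415,164) and (410,237).

Run:
```python
from h import *
w=load('w11')
a=cv2.resize(w['img'][140:250,160:440],None,fx=2.8,fy=4,interpolation=cv2.INTER_CUBIC)
cv2.imwrite('pics/w11c.png',np.clip(a*1.8,0,255).astype(np.uint8)[:,:,::-1])
c=cloud(w); m=(c[...,2]>.111)&(c[...,2]<.12); m[:,:290]=0;m[:,340:]=0;m[240:]=0
P=c[m];print(len(P),P.mean(0),np.ptp(P,0),np.argwhere(m).mean(0))
```

```text
535 [0.54000711 0.14316843 0.11478596] [0.01857533 0.01823574 0.00582251] [222.00186916 311.74766355]
```

View pics/w11c.png

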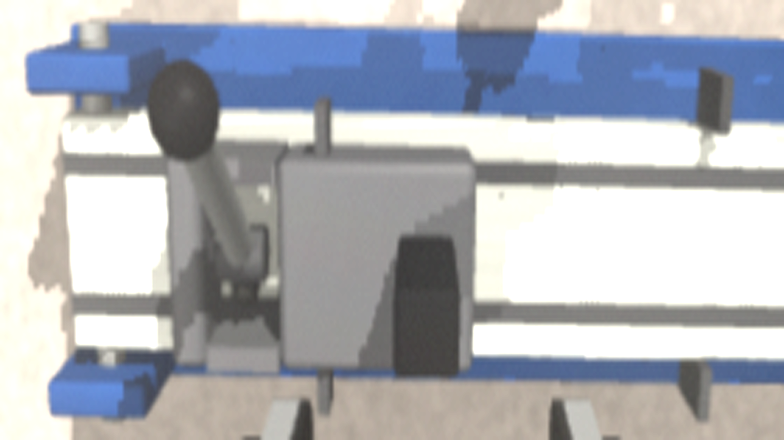

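The post top is at (0.540, 0.143, 0.115) and 18 mm across, as described. Descending.

Request:
jog_arm([
  [-0.4, 0, -2.5, 0, 120],
  [-0.3, 0, -2.5, 0, 120],
  [-0.2, 0, -2, 0, 120],
  [-0.2, 0, -1.5, 0, 120],
])

```text
t: 7.72
tcp_pos: [0.537, 0.1468, 0.0939]
tool_rot: [0.998, 0.051, 0.035, 0.005]
force: [0.1, -0.8, -0.7]
finger_gap: 0.527
```

Request:
jog_arm([
  [0, -0.3, -0.7, 0, 120],
  [0, -0.1, -0.3, 0, 255],
  [0, 0, -0.1, 0, 255],
  [0, 0, -0.1, 0, 255],
  [0, 0, -0.1, 0, 255],
], squeeze=40)

```text
t: 8.13
tcp_pos: [0.5344, 0.1457, 0.0787]
tool_rot: [0.998, 0.051, 0.032, 0.004]
force: [-3.5, -1.0, 5.4]
finger_gap: 0.204
```

Run:
```python
from h import *
s=save('wrist','w12.png'); print(sense()['t'],sense()['tcp_pos'],sense()['tool_rot'],sense()['force'],sense()['finger_gap'])
```

```text
8.1833 [0.53440231 0.14577012 0.07867326] [0.99815885 0.05141198 0.0319688  0.00370385] [-2.98307345 -0.20546741  2.95874301] 0.20251048533888072
```

View pics/w12.png

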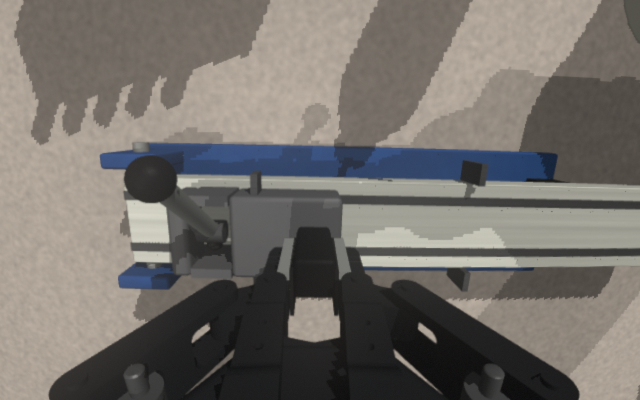

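The post at (315,262) is held. Now I'll slide the carriage most of the way and look.

Request:
jog_arm([
  [0.1, -1.2, 0.1, 0, 255],
  [0.1, -1.5, 0, 0, 255],
  [0.13, -1.5, 0, 0, 255],
  [0.13, -1.5, 0, 0, 255],
  [0.13, -1.5, 0, 0, 255],
  [0.13, -1.5, 0, 0, 255],
  [0.1, -1.2, 0, 0, 255],
])

```text
t: 8.77
tcp_pos: [0.5426, 0.0444, 0.0787]
tool_rot: [0.998, 0.051, 0.032, 0.001]
force: [1.6, 0.3, -4.6]
finger_gap: 0.202
```

Run:
```python
from h import *
s=save('wrist','w13.png'); print(sense()['t'],sense()['tcp_pos'],sense()['tool_rot'],sense()['force'],sense()['finger_gap'])
```

```text
8.8167 [0.54274472 0.04229052 0.07871815] [0.99822771 0.05030288 0.03173099 0.00205174] [-0.14662704 -2.5460419  -4.39269528] 0.20538520580251318
```

View pics/w13.png

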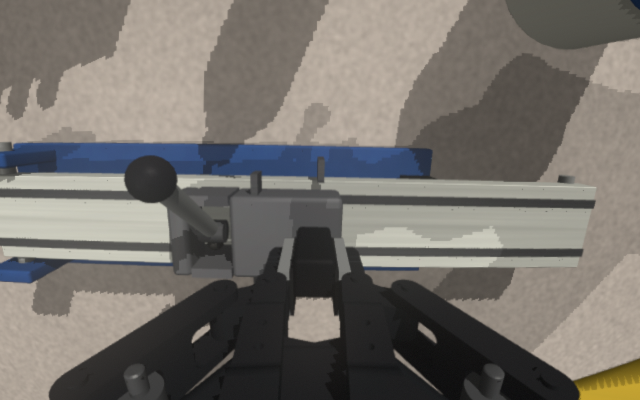

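The pointer is at (256,183) and the tab at (321,167).

Run:
```python
from h import *
w=load('w13')
a=cv2.resize(w['img'][140:220,230:340],None,fx=7,fy=7,interpolation=cv2.INTER_CUBIC)
cv2.imwrite('pics/w13c.png',np.clip(a*1.8,0,255).astype(np.uint8)[:,:,::-1])
```

```text
(no output)
```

View pics/w13c.png

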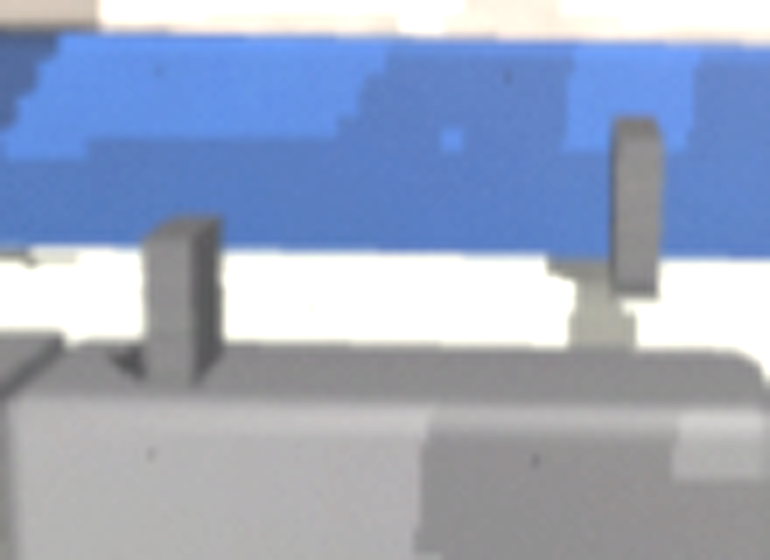

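Run:
```python
from h import *
w=load('w13')
print(w['eye'],dep(w,254,184),dep(w,321,170),onz(w,254,183,.066),onz(w,321,170,.051))
p=onz(w,254,183,.066);q=onz(w,320.7,170,.051);u=np.array([-.087,.9962]);print((p-q)[:2]@u, ((dep(w,254,184)-dep(w,321,170))[:2])@u)
```

```text
[0.60724524 0.05178178 0.22502053] [0.57503846 0.0810923  0.06596426] [0.58451701 0.04396284 0.05010021] [0.57561246 0.08111683 0.066     ] [0.58463393 0.04400307 0.051     ]
0.03757626574052356 0.037812995362749416
```

Request:
jog_arm([
  [0.13, -1.2, 0, 0, 255],
  [0.1, -1.0, 0, 0, 255],
  [0.07, -0.7, 0, 0, 255],
  [0, -0.2, 0, 0, 255],
])

```text
t: 9.15
tcp_pos: [0.5454, 0.0083, 0.0787]
tool_rot: [0.998, 0.049, 0.031, 0.002]
force: [0.3, 0.5, -5.6]
finger_gap: 0.206
```

Run:
```python
from h import *
s=save('wrist','w14.png'); print(sense()['t'],sense()['tcp_pos'],sense()['tool_rot'],sense()['force'],sense()['finger_gap'])
a=cv2.resize(s['img'][140:220,230:340],None,fx=7,fy=7,interpolation=cv2.INTER_CUBIC)
cv2.imwrite('pics/w14c.png',np.clip(a*1.8,0,255).astype(np.uint8)[:,:,::-1])
```

```text
9.2 [0.54542969 0.00819192 0.07872595] [0.99830556 0.0490062  0.03132598 0.00175417] [ 0.66290487 -0.27256102 -5.11235092] 0.20286487630003502
```

View pics/w14c.png

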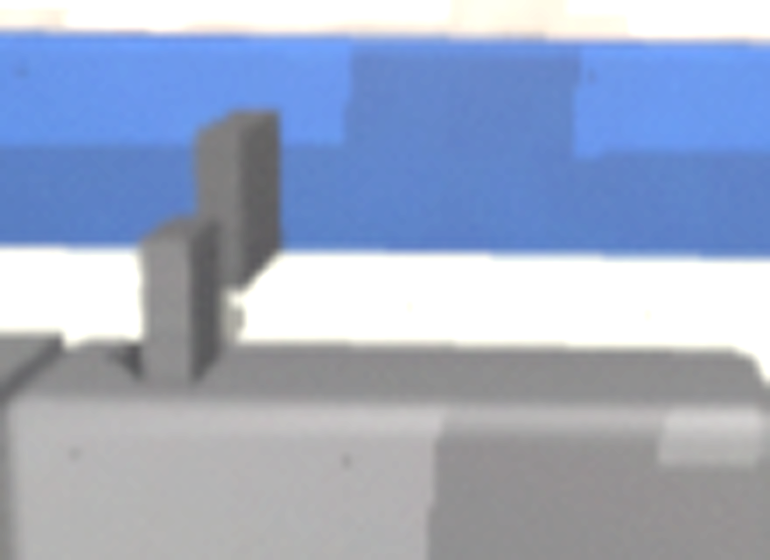

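The pointer top is at (254,183) and the tab top at (261,166).

Run:
```python
from h import *
w=load('w14')
u=np.array([-.087,.9962])
p=onz(w,254,183,.066);q=onz(w,261,166,.051);print(p,q,(p-q)[:2]@u,dep(w,254,184),dep(w,260,167))
```

```text
[0.57861328 0.04483117 0.066     ] [0.58641938 0.04392981 0.051     ] 0.001577063903108905 [0.57821768 0.04464661 0.0668429 ] [0.58568341 0.04458518 0.05046992]
```

Request:
jog_arm([
  [0, -0.15, 0, 0, 255],
  [0, 0, 0.1, 0, 255],
  [0, 0, 0, 0, 255],
])

```text
t: 9.45
tcp_pos: [0.5456, 0.0068, 0.0791]
tool_rot: [0.998, 0.05, 0.031, 0.002]
force: [1.1, -0.5, -8.9]
finger_gap: 0.202
```

Run:
```python
from h import *
s=save('wrist','w15.png'); print(sense()['t'],sense()['tcp_pos'],sense()['tool_rot'],sense()['force'],sense()['finger_gap'])
a=cv2.resize(s['img'][140:220,230:340],None,fx=7,fy=7,interpolation=cv2.INTER_CUBIC)
cv2.imwrite('pics/w15c.png',np.clip(a*1.8,0,255).astype(np.uint8)[:,:,::-1])
```

```text
9.5 [0.54555131 0.00689476 0.07901139] [0.99827849 0.04952521 0.03136292 0.00191931] [ 1.26823684 -0.74689242 -8.28908369] 0.20361454186626748
```

View pics/w15c.png

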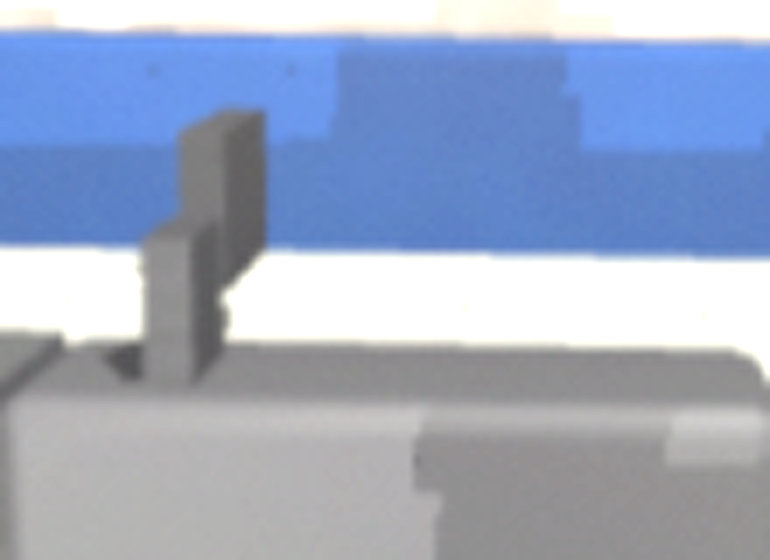

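The pointer is now over the tab: tab top at (258.6,166), offset about 0. I'll release, rise, and go to the +x side of the lever.

Request:
jog_arm([
  [0, 0, -0.1, 0, 140],
  [0, 0, 0, 0, 120],
  [0, 0, 0, 0, 120],
  [0, 0, 1, 0, 120],
  [0, 0, 3, 0, 120],
  [0, 0, 3, 0, 120],
  [0, 0, 2, 0, 120],
])

```text
t: 10.08
tcp_pos: [0.5443, 0.0086, 0.1716]
tool_rot: [0.998, 0.051, 0.029, 0.002]
force: [0.4, -0.5, 0.4]
finger_gap: 0.532
```

Run:
```python
from h import *
s=save('wrist','w16.png'); print(sense()['t'],sense()['tcp_pos'],sense()['tool_rot'],sense()['force'],sense()['finger_gap'])
```

```text
10.1333 [0.54687847 0.00833144 0.17530631] [0.99811565 0.05151263 0.03324527 0.00251829] [ 0.38718679 -0.33519157  2.30253892] 0.5310385556406564
```

View pics/w16.png

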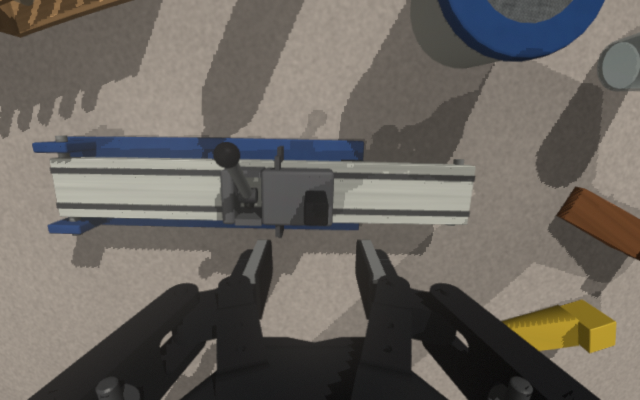

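Run:
```python
from h import *
w=load('w16')
print('ball',onz(w,227,155,.12),dep(w,227,155))
a=cv2.resize(w['img'][135:245,200:360],None,fx=5,fy=5,interpolation=cv2.INTER_CUBIC)
cv2.imwrite('pics/w16c.png',np.clip(a*1.8,0,255).astype(np.uint8)[:,:,::-1])
```

```text
ball [0.58690289 0.07194941 0.12      ] [0.58771399 0.06997248 0.12700764]
```

View pics/w16c.png

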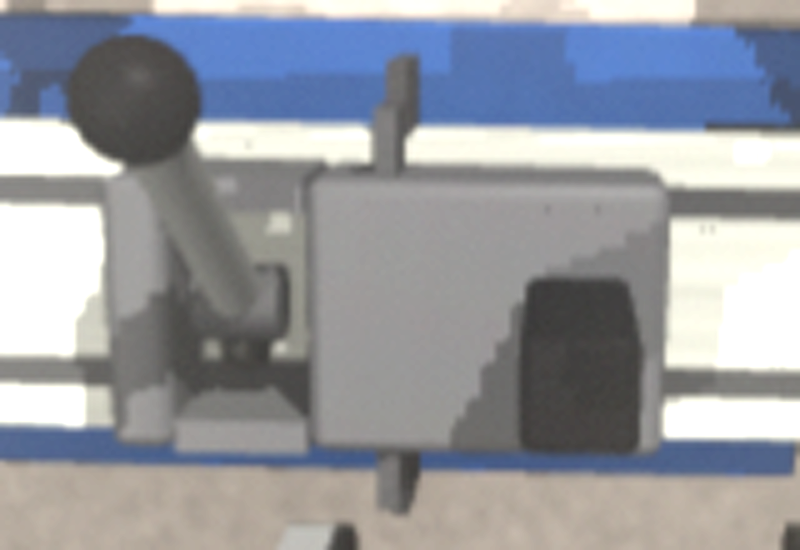

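The carriage is aligned in both pointers. The ball is at (0.587,0.072), as expected.

Request:
jog_arm([
  [2.3, 2.3, 0, 0, 255],
  [2.3, 2.3, 0, 0, 255],
  [2.2, 2, 0, 0, 255],
  [0, 0, -1, 0, 255],
  [-0.2, 0, -1.5, 0, 255],
])

```text
t: 10.55
tcp_pos: [0.6209, 0.0767, 0.1643]
tool_rot: [0.998, 0.051, 0.046, 0.004]
force: [-0.8, -0.0, 0.0]
finger_gap: -0.002
```

Request:
jog_arm([
  [-0.2, -0.2, -2, 0, 255],
  [-0.2, 0, -2, 0, 255],
  [-0.2, 0, -1.2, 0, 255],
])

```text
t: 10.8
tcp_pos: [0.6164, 0.0757, 0.1141]
tool_rot: [0.997, 0.053, 0.05, 0.005]
force: [-1.4, 0.0, 0.2]
finger_gap: -0.002
```

Run:
```python
from h import *
s=save('wrist','w17.png'); print(sense()['t'],sense()['tcp_pos'],sense()['tool_rot'],sense()['force'],sense()['finger_gap'])
s=save('scene','s17.png')
a=cv2.resize(s['img'][80:230,290:440],None,fx=4,fy=4,interpolation=cv2.INTER_CUBIC)
cv2.imwrite('pics/s17c.png',np.clip(a*1.6,0,255).astype(np.uint8)[:,:,::-1])
```

```text
10.85 [0.61438917 0.07567833 0.11213089] [0.99749869 0.05251281 0.04709299 0.0045838 ] [-1.36442347  0.16396467 -0.52205429] 0.002532295844311645
```

View pics/w17.png

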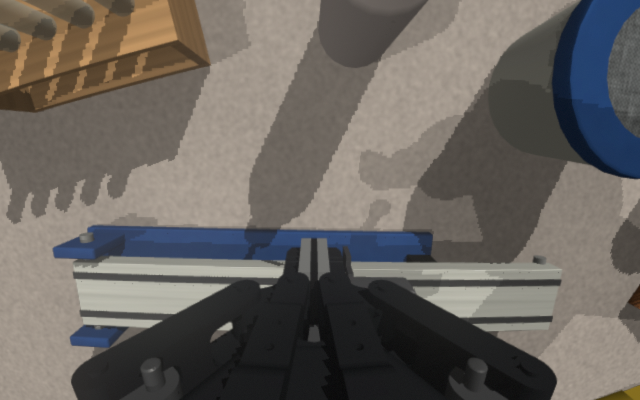

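View pics/s17c.png

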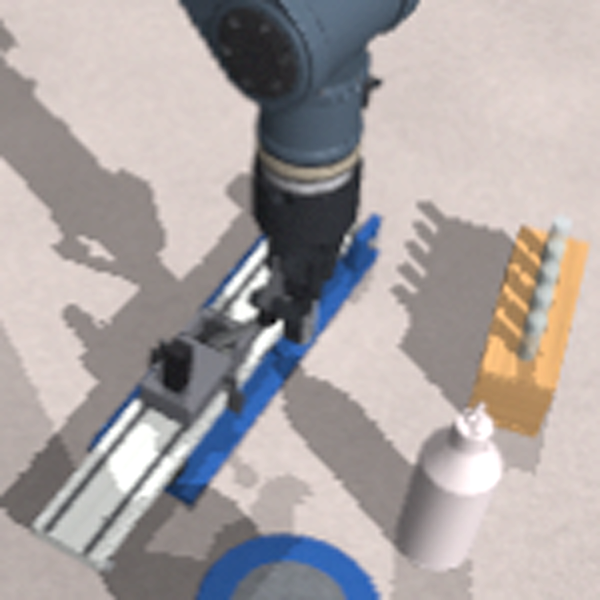

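Request:
jog_arm([
  [-0.8, -0.3, 0, 0, 255],
  [-1.2, -0.15, 0, 0, 255],
  [-1.2, -0.1, 0, 0, 255],
  [-1.2, -0.1, 0, 0, 255],
  [-1.2, -0.1, 0, 0, 255],
])

```text
t: 11.32
tcp_pos: [0.5706, 0.0663, 0.1238]
tool_rot: [0.997, 0.052, 0.065, 0.006]
force: [0.5, 0.9, 0.8]
finger_gap: -0.003
```

Request:
jog_arm([
  [0, 0, -1.3, 0, 255],
  [-1.1, -0.1, -0.3, 0, 255],
  [-1.1, -0.1, -0.2, 0, 255],
])

```text
t: 11.57
tcp_pos: [0.5512, 0.0632, 0.1125]
tool_rot: [0.996, 0.051, 0.073, 0.007]
force: [1.0, 1.1, -0.5]
finger_gap: -0.001
```

Run:
```python
from h import *
s=save('wrist','w18.png'); print(sense()['t'],sense()['tcp_pos'],sense()['tool_rot'],sense()['force'],sense()['finger_gap'])
s=save('scene','s18.png')
a=cv2.resize(s['img'][80:230,290:440],None,fx=4,fy=4,interpolation=cv2.INTER_CUBIC)
cv2.imwrite('pics/s18c.png',np.clip(a*1.6,0,255).astype(np.uint8)[:,:,::-1])
```

```text
11.6167 [0.54803247 0.06318631 0.11190536] [0.99618043 0.05149616 0.07017762 0.00691295] [-1.91277559 -0.13527589 -0.02967966] -0.0008338763583553143
```

View pics/w18.png

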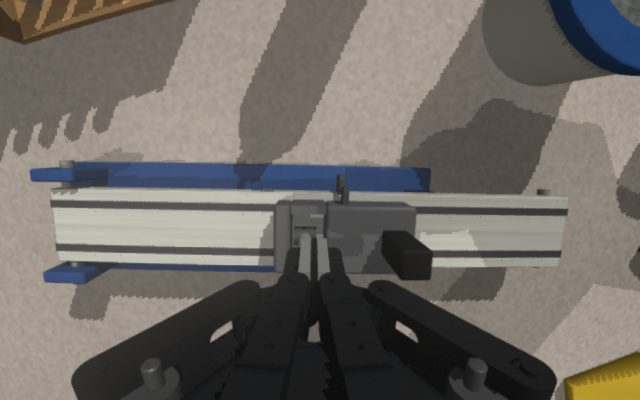

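View pics/s18c.png

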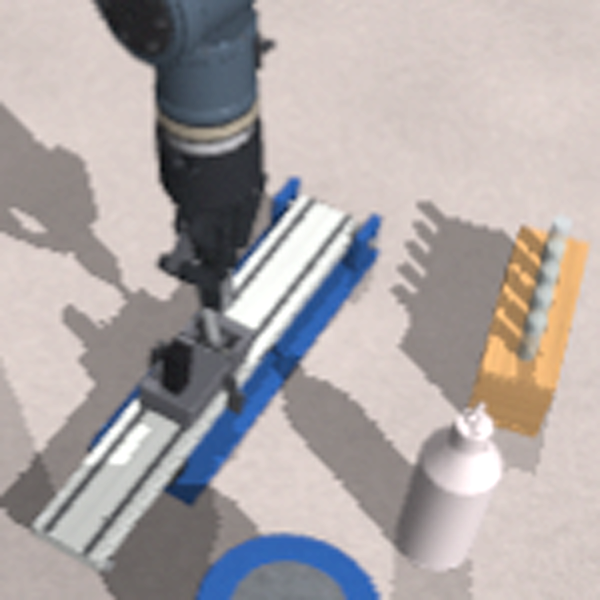

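Request:
jog_arm([
  [-1.0, 0, -0.2, 0, 255],
  [-1.0, 0, -0.2, 0, 255],
  [-0.9, 0, -0.2, 0, 255],
  [-0.8, 0, -0.1, 0, 255],
  [-0.3, 0, 0, 0, 255],
])

```text
t: 12.08
tcp_pos: [0.5246, 0.0606, 0.1129]
tool_rot: [0.995, 0.05, 0.091, 0.01]
force: [2.9, 0.3, -1.4]
finger_gap: -0.002
```

Run:
```python
from h import *
s=save('wrist','w19.png'); print(sense()['t'],sense()['tcp_pos'],sense()['tool_rot'],sense()['force'],sense()['finger_gap'])
s=save('scene','s19.png')
a=cv2.resize(s['img'][80:230,290:440],None,fx=4,fy=4,interpolation=cv2.INTER_CUBIC)
cv2.imwrite('pics/s19c.png',np.clip(a*1.6,0,255).astype(np.uint8)[:,:,::-1])
```

```text
12.1333 [0.52426071 0.06063455 0.11295205] [0.99457868 0.05017592 0.09054372 0.00987207] [ 5.99644147 -0.07476285 -1.10478562] -0.0012261040667871168
```

View pics/w19.png

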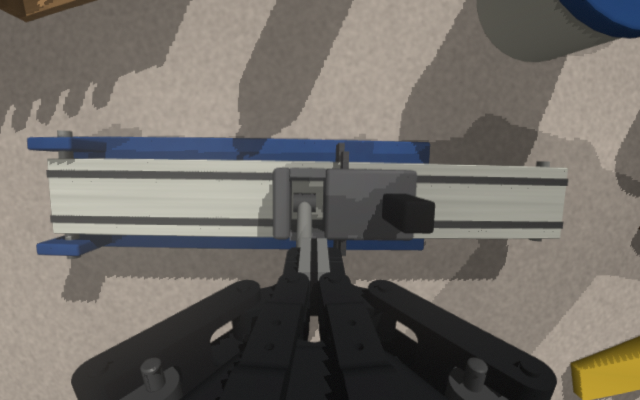

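View pics/s19c.png

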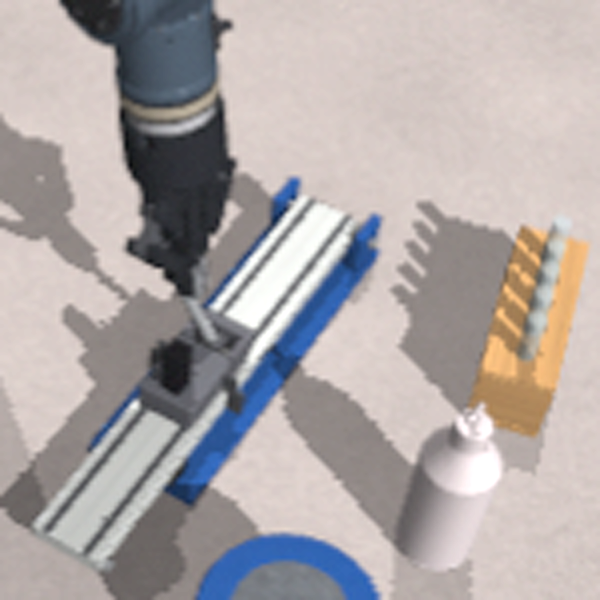

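Request:
jog_arm([
  [-0.8, 0.3, -0.4, 0, 255],
  [-1.0, 0.2, -0.3, 0, 255],
  [-1.0, 0, -0.2, 0, 255],
  [-1.0, 0, 0, 0, 255],
])

```text
t: 12.52
tcp_pos: [0.5234, 0.0613, 0.1169]
tool_rot: [0.99, 0.048, 0.132, 0.016]
force: [13.1, -0.5, -5.9]
finger_gap: 0.0
```

Run:
```python
from h import *
s=save('wrist','w20.png'); print(sense()['t'],sense()['tcp_pos'],sense()['tool_rot'],sense()['force'],sense()['finger_gap'])
s=save('scene','s20.png')
a=cv2.resize(s['img'][80:230,290:440],None,fx=4,fy=4,interpolation=cv2.INTER_CUBIC)
cv2.imwrite('pics/s20c.png',np.clip(a*1.6,0,255).astype(np.uint8)[:,:,::-1])
```

```text
12.5667 [0.52312623 0.06111221 0.11750344] [0.98982146 0.04805632 0.1329844  0.01610032] [13.5936734  -1.66914891  0.15008651] 0.0032100015802248444
```

View pics/w20.png

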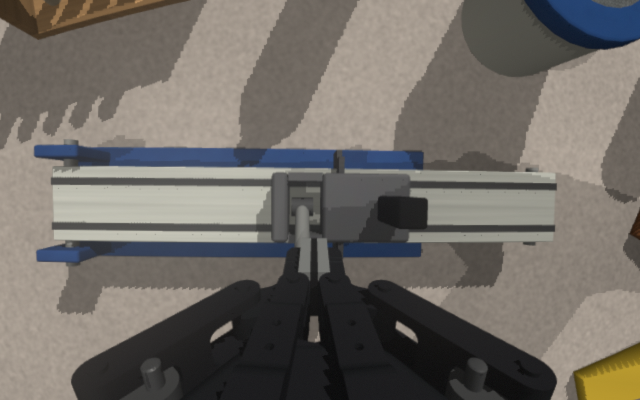

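View pics/s20c.png

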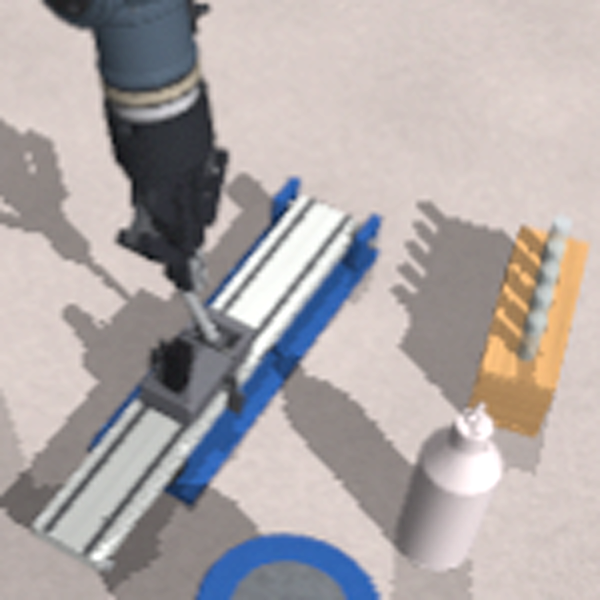

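The lever hit its stop (13 N, TCP x=0.523 as predicted), so it is locked. The tool has picked up about 15° of tilt. I'll back away and find out how free moves affect it.

Request:
jog_arm([
  [1.5, 0, 0, 0, 255],
  [1.0, 0, 2, 0, 255],
  [0, 0, 4, 0, 255],
  [0, 0, 4, 0, 255],
])

```text
t: 12.95
tcp_pos: [0.5435, 0.0606, 0.2132]
tool_rot: [0.991, 0.048, 0.123, 0.015]
force: [-0.1, 0.0, -0.1]
finger_gap: -0.002
```

Run:
```python
from h import *
s=save('wrist','w21.png'); print(sense()['t'],sense()['tcp_pos'],sense()['tool_rot'],sense()['force'],sense()['finger_gap'])
```

```text
13.0 [0.54871813 0.06038284 0.22175292] [0.99008937 0.04796651 0.13099747 0.01618378] [ 1.76050114 -0.49966795  3.359292  ] 0.0024466496427044864
```

View pics/w21.png

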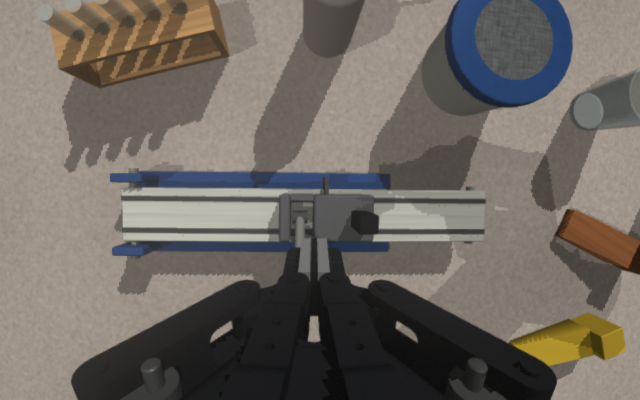

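Run:
```python
from h import *
np.set_printoptions(precision=3,suppress=True)
w=load('w21')
hsv=cv2.cvtColor(w['img'],cv2.COLOR_RGB2HSV); m=(hsv[...,0]>100)&(hsv[...,0]<125)&(hsv[...,1]>120)
c=cloud(w)
for v0,v1 in((240,262),(170,192)):
  mm=m.copy(); mm[:v0]=0;mm[v1:]=0;mm[:,:100]=0;mm[:,150:]=0
  P=c[mm]; print(len(P),P.min(0),P.max(0)); Q=P[P[:,2]>.03]; print(len(Q),Q.min(0),Q.max(0),Q.mean(0))
w=load('w2');print(dep(w,240,116),dep(w,226,116),dep(w,250,118),dep(w,240,119))
```

```text
197 [0.485 0.241 0.05 ] [0.495 0.273 0.053]
197 [0.485 0.241 0.05 ] [0.495 0.273 0.053] [0.49  0.256 0.051]
198 [0.566 0.07  0.049] [0.58  0.279 0.369]
198 [0.566 0.07  0.049] [0.58  0.279 0.369] [0.571 0.261 0.053]
[0.489 0.254 0.051] [0.488 0.27  0.051] [0.487 0.242 0.052] [0.486 0.254 0.051]
```

Everything adds tilt slowly, and only contact removes it. The fixed hinge bracket (x 0.485–0.495, y 0.241–0.273, top 0.051) is part of the base. I'll press the closed fingertips against it in +x to turn the tool upright again.

Request:
jog_arm([
  [-1.8, 3.5, 0, 0, 255],
  [-1.8, 3.5, 0, 0, 255],
  [-1.8, 3.5, 0, 0, 255],
  [-1.8, 3.5, 0, 0, 255],
  [-1.8, 3.5, 0, 0, 255],
  [-0.5, 1.5, -3, 0, 255],
  [0, 0, -4, 0, 255],
  [0, 0, -4, 0, 255],
])

```text
t: 13.67
tcp_pos: [0.4557, 0.2568, 0.1253]
tool_rot: [0.988, 0.045, 0.148, 0.014]
force: [1.2, -0.9, -0.6]
finger_gap: 0.003
```

Request:
jog_arm([
  [-0.3, 0, -4, 0, 255],
  [-0.3, 0, -3, 0, 255],
  [0, 0, -1.5, 0, 255],
  [0.5, 0, 0, 0, 255],
])

```text
t: 14.0
tcp_pos: [0.4447, 0.256, 0.0301]
tool_rot: [0.989, 0.048, 0.14, 0.015]
force: [-0.3, -0.6, 0.4]
finger_gap: 0.003
```

Request:
jog_arm([
  [1.2, 0, 0, 0, 255],
  [1.2, 0, 0, 0, 255],
  [1.2, 0, 0, 0, 255],
  [1.2, 0, 0, 0, 255],
])

```text
t: 14.33
tcp_pos: [0.4706, 0.2487, 0.0218]
tool_rot: [0.992, 0.05, 0.117, 0.025]
force: [-23.6, 3.5, 8.0]
finger_gap: -0.0
```

Request:
jog_arm([
  [1.0, 0.3, 0.2, 0, 255],
  [1.0, 0.3, 0.2, 0, 255],
  [1.0, 0.3, 0.2, 0, 255],
  [1.0, 0.3, 0.2, 0, 255],
])

```text
t: 14.67
tcp_pos: [0.4699, 0.2476, 0.0209]
tool_rot: [0.995, 0.05, 0.077, 0.04]
force: [-14.0, 0.4, 7.6]
finger_gap: 0.001
```

Request:
jog_arm([
  [1.0, -0.4, 0.2, 0, 255],
  [1.0, -0.4, 0.2, 0, 255],
  [1.0, -0.4, 0.2, 0, 255],
  [1.0, -0.4, 0.2, 0, 255],
])

```text
t: 15.0
tcp_pos: [0.4808, 0.2267, 0.0233]
tool_rot: [0.996, 0.052, 0.049, 0.047]
force: [-8.7, 6.7, 0.6]
finger_gap: 0.001
```

Run:
```python
from h import *
s=save('wrist','w22.png'); print(sense()['t'],sense()['tcp_pos'],sense()['tool_rot'],sense()['force'],sense()['finger_gap'])
s=save('scene','s22.png')
a=cv2.resize(s['img'][80:230,290:440],None,fx=4,fy=4,interpolation=cv2.INTER_CUBIC)
cv2.imwrite('pics/s22c.png',np.clip(a*1.6,0,255).astype(np.uint8)[:,:,::-1])
```

```text
15.05 [0.4809895  0.22569753 0.02330558] [0.99637562 0.05139974 0.04810668 0.04774347] [-5.33304964 -2.22506898  1.16764745] 0.0012249420966643678
```

View pics/w22.png

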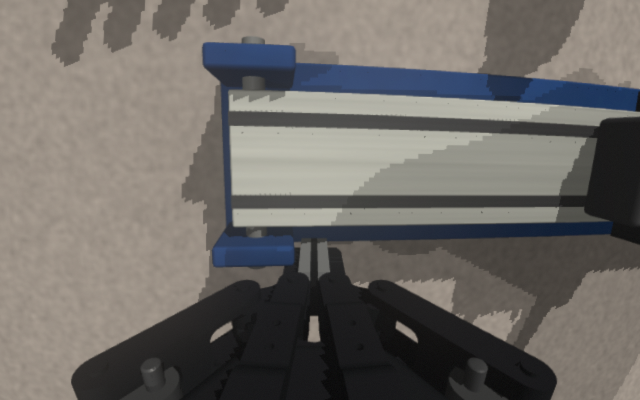

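View pics/s22c.png

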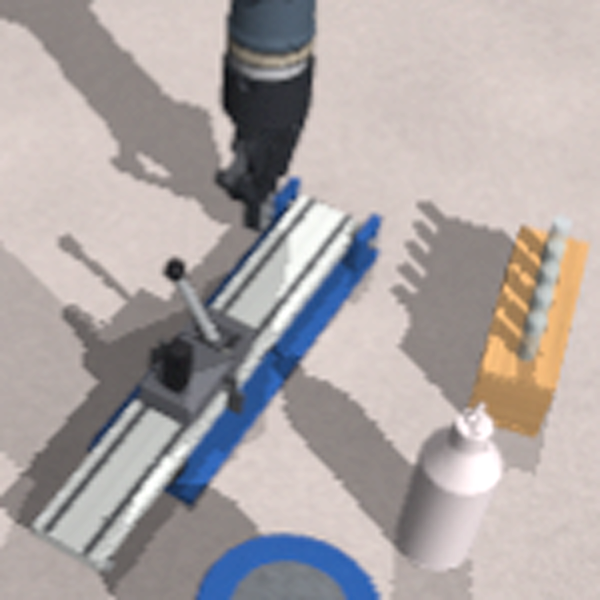

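The fingers slipped to the -y side of the bracket, and the lever is visibly still locked. Most of the tilt is gone. I'll re-seat and repeat for the rest.

Request:
jog_arm([
  [-1.2, 0, 0, 0, 255],
  [0, 2.5, 0.3, 0, 255],
  [0, 1.8, 0.3, 0, 255],
  [1.0, 0.1, 0, 0, 255],
  [1.0, 0.1, 0, 0, 255],
  [1.0, 0.1, 0, 0, 255],
  [0.8, 0.1, 0, 0, 255],
])

```text
t: 15.68
tcp_pos: [0.4706, 0.2656, 0.0264]
tool_rot: [0.997, 0.047, 0.012, 0.057]
force: [-13.2, 6.5, 15.5]
finger_gap: -0.008
```

Request:
jog_arm([
  [0.8, 0, 0.2, 0, 255],
  [0.7, 0, 0.2, 0, 255],
  [-1.0, 0, 0.5, 0, 255],
  [-0.5, 2.5, 0.5, 0, 255],
  [0, 2.5, 0.3, 0, 255],
  [1.5, 0, 0, 0, 255],
  [1.2, 0, 0, 0, 255],
])

```text
t: 16.27
tcp_pos: [0.4762, 0.3135, 0.0378]
tool_rot: [0.997, 0.044, -0.01, 0.06]
force: [-0.2, -0.2, -0.1]
finger_gap: -0.002
```

Request:
jog_arm([
  [1.0, -1.0, -0.6, 0, 255],
  [0.2, -0.8, -0.3, 0, 255],
  [0, -1.0, 0, 0, 255],
  [0, -1.0, 0, 0, 255],
  [0, -1.0, 0, 0, 255],
  [0, -1.0, 0, 0, 255],
])

```text
t: 16.77
tcp_pos: [0.4936, 0.2872, 0.0291]
tool_rot: [1.0, 0.021, 0.002, 0.023]
force: [-7.3, 41.4, -5.1]
finger_gap: 0.002
```

Request:
jog_arm([
  [0, -0.3, 0, 0, 255],
  [0, -0.2, 0, 0, 255],
])

```text
t: 16.93
tcp_pos: [0.4934, 0.2884, 0.0293]
tool_rot: [1.0, 0.019, 0.005, 0.016]
force: [1.8, 5.1, 0.3]
finger_gap: 0.001
```

Request:
jog_arm([
  [0, -0.5, 0, 0, 255],
  [0, -0.5, 0, 0, 255],
  [0, -0.4, 0, 0, 255],
  [-0.3, 1.0, 0.5, 0, 255],
])

```text
t: 17.27
tcp_pos: [0.4901, 0.2975, 0.0339]
tool_rot: [1.0, 0.008, 0.01, 0.0]
force: [-1.2, -0.3, 0.5]
finger_gap: 0.002
```

The tool is upright again, within about 1°. Next, the wedge pose from earlier views.

Run:
```python
from h import *
np.set_printoptions(precision=4,suppress=True)
def ana(fn,box):
    w=load(fn); hsv=cv2.cvtColor(w['img'],cv2.COLOR_RGB2HSV)
    m=((hsv[...,0]<14)&(hsv[...,1]>100)).astype(np.uint8)
    k=np.zeros_like(m);k[box[1]:box[3],box[0]:box[2]]=1;m&=k
    c=cloud(w); P=c[m>0]; P=P[(P[:,2]>-.01)&(P[:,2]<.06)]
    T=P[P[:,2]>.046]; print(fn,len(P),'block top',len(T),T.mean(0))
    r=cv2.minAreaRect((T[:,:2]*1000).astype(np.float32));print(r)
    S=P[(P[:,2]>.012)&(P[:,2]<.034)]; A=np.c_[S[:,:2],np.ones(len(S))]; g=np.linalg.lstsq(A,S[:,2],rcond=None)[0]; print('slope',g,np.degrees(np.arctan2(-g[1],-g[0])))
    Q=P[P[:,2]>.008]; r=cv2.minAreaRect((Q[:,:2]*1000).astype(np.float32)); print('full',r)
    pc=np.linalg.svd((Q-Q.mean(0))[:,:2])[2][0]; print('pca',np.degrees(np.arctan2(pc[1],pc[0])),Q.mean(0))
ana('w1',(285,35,400,140)); ana('top0',(380,195,450,240)); ana('scene0',(225,240,282,285))
```

```text
w1 3706 block top 923 [ 0.5221 -0.3964  0.0491]
((521.9483642578125, -396.80828857421875), (34.533836364746094, 35.903053283691406), 68.94789123535156)
slope [-0.054  -0.1864 -0.0106] 73.84136652974782
full ((538.56982421875, -352.54730224609375), (129.23486328125, 40.3189697265625), 69.77056884765625)
pca 69.14946416472927 [ 0.5382 -0.3525  0.0296]
top0 813 block top 181 [ 0.5232 -0.3974  0.0493]
((522.4295043945312, -397.0648193359375), (33.20557403564453, 35.6187629699707), 67.63246154785156)
slope [-0.0763 -0.1693  0.0069] 65.74385763315642
full ((538.6216430664062, -352.90234375), (127.78858947753906, 39.46644592285156), 68.79778289794922)
pca 69.65113636223852 [ 0.5386 -0.3532  0.0293]
scene0 719 block top 153 [ 0.5245 -0.397   0.0499]
((523.5444946289062, -396.6526184082031), (34.66402816772461, 37.639915466308594), 68.54316711425781)
slope [-0.1745 -0.0752  0.0929] 23.326707884380944
full ((540.5690307617188, -352.865478515625), (129.31179809570312, 42.809837341308594), 69.8974838256836)
pca -107.60351399392661 [ 0.5423 -0.3584  0.0293]
```

The wedge block is at (0.522,-0.397) from all three views, with a top of 35×36 mm and z 0.049. The full length is 129 mm and width 40 mm, and the nose heads 69.3° from +x. It matches, so I'll go there.

Request:
jog_arm([
  [0, 0, 4, 0, 255],
  [0, 0, 4, 0, 255],
  [0, 0, 4, 0, 200],
  [0, -3.5, 2, 6, 150],
  [0, -4, 1, 6, 100],
  [0, -4, 0, 6, 70],
  [0, -4, 0, 6, 70],
  [0, -4, 0, 6, 70],
  [0, -4, 0, 6, 70],
  [0, -4, 0, 6, 70],
])

```text
t: 18.1
tcp_pos: [0.4758, 0.0244, 0.1853]
tool_rot: [0.93, 0.366, 0.002, 0.005]
force: [1.4, 0.1, 0.0]
finger_gap: 0.726
```

Request:
jog_arm([
  [0, -4, 0, 6, 70],
  [0, -4, 0, 6, 70],
  [0, -4, 0, 6, 70],
  [0, -4, 0, 4, 70],
  [0, -4, 0, 3, 70],
  [0, -4, 0, 0, 70],
  [0, -4, 0, 0, 70],
])

```text
t: 18.68
tcp_pos: [0.4594, -0.2574, 0.183]
tool_rot: [0.831, 0.556, -0.003, -0.001]
force: [1.4, 0.1, 0.0]
finger_gap: 0.725
```

Request:
jog_arm([
  [1.6, -3.2, 0, 1.7, 70],
  [1.6, -3.2, 0, 0, 70],
  [1.6, -3.2, 0, 0, 70],
  [1.3, -1.2, 0, 0, 70],
])

```text
t: 19.02
tcp_pos: [0.5089, -0.3774, 0.1807]
tool_rot: [0.826, 0.563, -0.006, -0.006]
force: [0.6, 0.2, -0.3]
finger_gap: 0.727
```

Run:
```python
from h import *
s=save('wrist','w23.png'); print(sense()['t'],sense()['tcp_pos'],sense()['tool_rot'],sense()['q'],sense()['finger_gap'])
```

```text
19.0667 [ 0.51103672 -0.37891966  0.18059126] [ 0.82643624  0.56298456 -0.00556416 -0.00453514] [-0.80889735  0.60437304  1.44200545 -0.0106266   1.10600159 -0.42930681] 0.7223511962784204
```

View pics/w23.png

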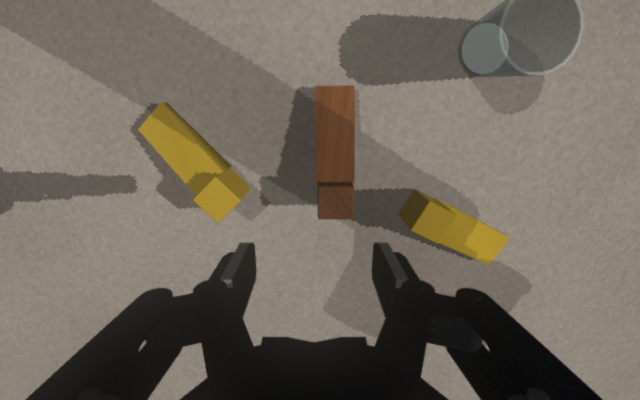

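The wedge is aligned with the tool: block at (336,201), nose at (335,88). Measuring the block.

Run:
```python
from h import *
np.set_printoptions(precision=4,suppress=True)
w=load('w23'); hsv=cv2.cvtColor(w['img'],cv2.COLOR_RGB2HSV)
m=((hsv[...,0]<14)&(hsv[...,1]>100)); m[:, :300]=0;m[:,370:]=0;m[230:]=0
P=cloud(w)[m]; P=P[(P[:,2]>.008)&(P[:,2]<.06)]; T=P[P[:,2]>.046]
print(T.mean(0),len(T)); print(cv2.minAreaRect((T[:,:2]*1000).astype(np.float32)),cv2.minAreaRect((P[:,:2]*1000).astype(np.float32)))
t=load('w1'); print(onz(w,336,201,.05))
```

```text
[ 0.5226 -0.3958  0.049 ] 1198
((522.3965454101562, -396.5118713378906), (34.82660675048828, 35.08637619018555), 69.40519714355469) ((538.6634521484375, -352.50775146484375), (128.6140594482422, 39.83405685424805), 68.75775909423828)
[ 0.5232 -0.3951  0.05  ]
```

Request:
jog_arm([
  [1.1, -1.7, -3, 0.5, 70],
  [0, 0, -3.5, 0, 70],
  [0, 0, -3, 0, 70],
  [0, 0, -1, 0, 70],
])

```text
t: 19.4
tcp_pos: [0.5178, -0.4014, 0.0752]
tool_rot: [0.826, 0.564, -0.006, -0.002]
force: [-0.5, 1.2, -0.9]
finger_gap: 0.726
```

Request:
jog_arm([
  [0.4, 0.5, -2, 0, 70],
  [0, 0, -2, 0, 70],
  [0, 0, -1, 0, 70],
])

```text
t: 19.65
tcp_pos: [0.5165, -0.3947, 0.0225]
tool_rot: [0.826, 0.563, -0.007, -0.006]
force: [0.3, 0.1, 0.1]
finger_gap: 0.729
```

Run:
```python
from h import *
s=save('wrist','w24.png'); print(sense()['t'],sense()['tcp_pos'],sense()['tool_rot'],sense()['finger_gap'])
```

```text
19.7 [ 0.51562798 -0.3936966   0.02111023] [ 0.82649993  0.5628341  -0.007585   -0.00762296] 0.7204468179113138
```

View pics/w24.png

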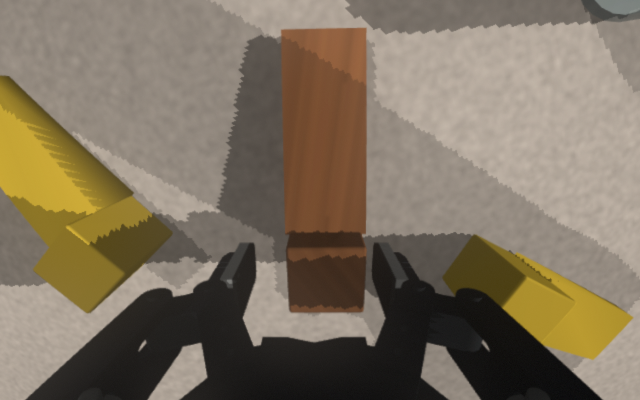

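Request:
jog_arm([
  [0.6, -0.25, -0.5, 0, 70],
  [0, 0, 0, 0, 70],
  [0, 0, 0, 0, 255],
  [0, 0, 0, 0, 255],
  [0, 0, 0, 0, 255],
  [0, 0, 0, 0, 255],
], squeeze=40)

```text
t: 20.2
tcp_pos: [0.5228, -0.3979, 0.0206]
tool_rot: [0.827, 0.563, -0.007, -0.005]
force: [0.1, -0.4, -1.7]
finger_gap: 0.418
```

Run:
```python
from h import *
s=save('wrist','w25.png'); print(sense()['t'],sense()['tcp_pos'],sense()['tool_rot'],sense()['finger_gap'],sense()['force'])
```

```text
20.25 [ 0.52287708 -0.39798273  0.02072357] [ 0.82650149  0.56286322 -0.00742394 -0.00501696] 0.416444039652465 [ 0.23263165 -0.10911649 -1.30138187]
```

View pics/w25.png

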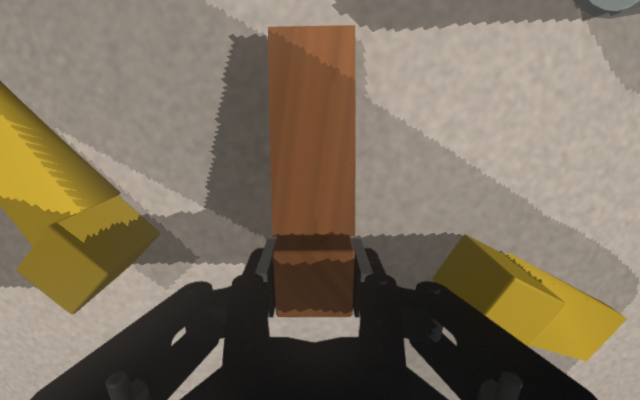

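The block is held (gap 35 mm). I'll lift it a hair, turn it to the track heading (94.8°), and bring it in front of the bar.

Request:
jog_arm([
  [0, 0, 0.3, 0, 255],
  [1.0, 2.2, 0, 5.3, 255],
  [1.0, 2.2, 0, 5.3, 255],
  [1.0, 2.2, 0, 5.3, 255],
  [1.0, 2.2, 0, 5.3, 255],
  [1.0, 2.0, 0, 5, 255],
])

```text
t: 20.75
tcp_pos: [0.5727, -0.2936, 0.0258]
tool_rot: [0.674, 0.739, -0.008, -0.0]
force: [-0.2, -0.4, -2.2]
finger_gap: 0.414
```

Run:
```python
from h import *
s=save('wrist','w26.png'); print(sense()['t'],sense()['tcp_pos'],sense()['tool_rot'],sense()['finger_gap'],sense()['force'])
r=sense()['tool_rot'];print(np.degrees(2*np.arctan2(r[1],r[0])))
```

```text
20.8 [ 0.57414739 -0.28890457  0.02571413] [ 0.6714499   0.74101397 -0.00722682 -0.00104938] 0.41597953407997573 [ 0.26512461  2.34330328 -1.6311155 ]
95.6390960903408
```

View pics/w26.png

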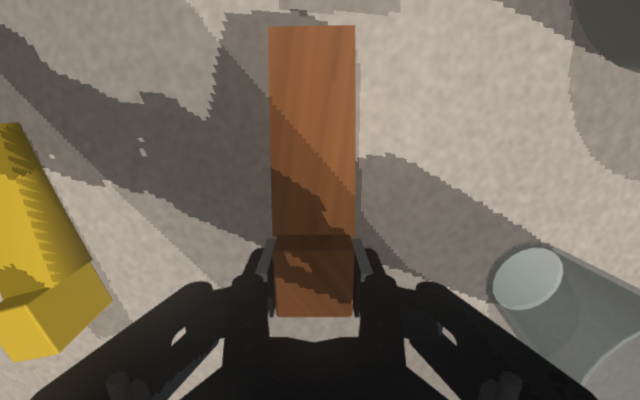

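The wedge is square in the jaws, nose at (312,27). The track end shows at the top edge, columns ~281–400. I'll check the lateral alignment from the calibrated points.

Run:
```python
from h import *
np.set_printoptions(precision=4,suppress=True)
w=load('w26')
for px in [(282,5),(398,5),(340,5),(302,12),(270,28),(354,28),(276,316),(352,316)]: print(px,w['img'][px[1],px[0]],dep(w,*px))
print(w['eye'])
s=save('top','t26.png');sc=save('scene','s26.png')
a=cv2.resize(s['img'][170:290,230:430],None,fx=4,fy=4,interpolation=cv2.INTER_CUBIC)
cv2.imwrite('pics/t26c.png',np.clip(a*1.6,0,255).astype(np.uint8)[:,:,::-1])
a=cv2.resize(sc['img'][130:280,200:380],None,fx=4,fy=4,interpolation=cv2.INTER_CUBIC)
cv2.imwrite('pics/s26c.png',np.clip(a*1.6,0,255).astype(np.uint8)[:,:,::-1])
```

```text
(282, 5) [147 137 127] [ 0.5443 -0.1687 -0.0008]
(398, 5) [157 147 136] [ 0.6032 -0.1634  0.0003]
(340, 5) [148 137 127] [ 0.5738 -0.1663  0.    ]
(302, 12) [96 88 82] [ 0.5548 -0.1711 -0.0007]
(270, 28) [146  97  65] [ 0.5422 -0.1845  0.0194]
(354, 28) [151 107  79] [ 0.5805 -0.1811  0.0193]
(276, 316) [139 129 118] [ 0.5517 -0.3592 -0.    ]
(352, 316) [147 137 126] [ 0.6048 -0.3539 -0.0002]
[ 0.5671 -0.2176  0.1668]
```

View pics/t26c.png

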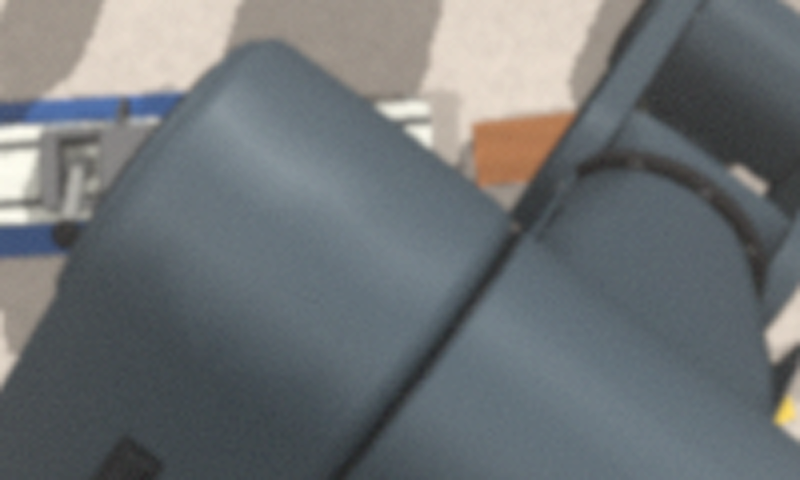

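View pics/s26c.png

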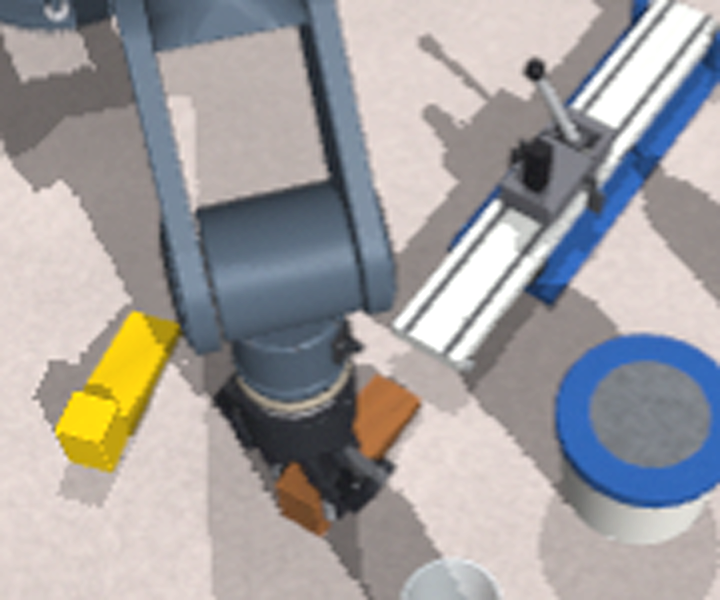

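Nose centre at (0.5614,-0.183), which is 4 mm off the track line, and the wedge is about 5 mm up. I'll correct and set it down.

Request:
jog_arm([
  [0.3, 0, -0.2, -0.8, 255],
  [0, 0, -0.3, 0, 255],
  [0, 0, -0.2, 0, 255],
])

```text
t: 21.15
tcp_pos: [0.5764, -0.2948, 0.0192]
tool_rot: [0.681, 0.732, -0.009, 0.001]
force: [-0.8, 0.5, 1.1]
finger_gap: 0.416
```

Request:
jog_arm([
  [-0.13, 1.6, 0, 0, 255],
  [-0.13, 1.6, 0, 0, 255],
  [-0.13, 1.6, 0, 0, 255],
  [-0.1, 1.2, 0, 0, 255],
])

```text
t: 21.48
tcp_pos: [0.5722, -0.2396, 0.0201]
tool_rot: [0.684, 0.729, -0.009, 0.005]
force: [-0.6, -1.5, -1.0]
finger_gap: 0.415
```

Run:
```python
from h import *
s=save('wrist','w27.png'); print(sense()['t'],sense()['tcp_pos'],sense()['tool_rot'],sense()['finger_gap'],sense()['force'])
r=sense()['tool_rot'];print(np.degrees(2*np.arctan2(r[1],r[0])))
```

```text
21.5333 [ 0.5711332  -0.23646895  0.01979996] [ 0.68369801  0.72970602 -0.00872393  0.00317037] 0.4151442340897653 [-0.47108213  2.11136107 -0.60168601]
93.7287776291
```

View pics/w27.png

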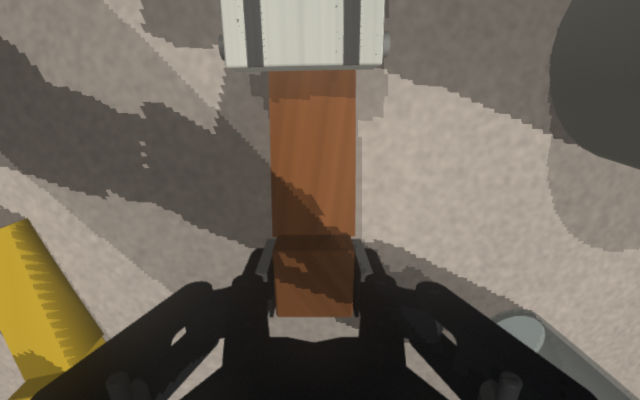

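The wedge centre is at column 312 and the track centre at 305, so they are aligned to within 3 mm. The nose is already under the bar. I'll advance in steps.

Request:
jog_arm([
  [-0.15, 1.0, 0, 1, 255],
  [-0.1, 0.8, 0, 0, 255],
  [-0.05, 0.5, 0, 0, 255],
], squeeze=60)

```text
t: 21.78
tcp_pos: [0.5683, -0.2111, 0.0201]
tool_rot: [0.676, 0.737, -0.009, 0.004]
force: [0.9, -9.5, -1.5]
finger_gap: 0.413
```

```bash
cat > m.py <<'E'
from h import *
import sys
def meas(n):
    s=save('wrist',n+'.png'); st=sense(); r=st['tool_rot']
    print(st['t'],st['tcp_pos'],r,'yaw',np.degrees(2*np.arctan2(r[1],r[0])),st['finger_gap'],st['force'])
    c=cloud(s)
    hsv=cv2.cvtColor(s['img'],cv2.COLOR_RGB2HSV)
    # track top: bright low-saturation pixels near image top
    m=(hsv[...,2]>150)&(hsv[...,1]<45)&(c[...,2]>.036)&(c[...,2]<.062); m[150:]=0
    P=c[m]
    if len(P)>50:
        A=np.c_[P[:,:2]-[.562,-.138],np.ones(len(P))]; g=np.linalg.lstsq(A,P[:,2],rcond=None)[0]
        print('track top',len(P),P.mean(0),'fit at bar z',g[2],'ymin',np.percentile(P[:,1],1))
    T=(hsv[...,0]<14)&(hsv[...,1]>100)
    W=c[T]; W=W[(W[:,2]>.005)&(W[:,2]<.06)]
    S=W[(W[:,2]<.040)&(W[:,1]>np.median(W[:,1]))]
    A=np.c_[S[:,:2]-W[:,:2].mean(0),np.ones(len(S))]; g=np.linalg.lstsq(A,S[:,2],rcond=None)[0]; print('ramp grad',g, 'max z',np.percentile(W[:,2],98))
meas(sys.argv[1])
E
python3 m.py w28
```

```text
21.8333 [ 0.56817314 -0.21052388  0.02007543] [ 0.67557989  0.73721946 -0.00904995  0.0041679 ] yaw 94.99639090367346 0.41077702239192954 [ 0.74598704 -0.09733052 -2.28636532]
track top 17141 [ 0.56038908 -0.12138684  0.04248344] fit at bar z 0.04251049937136152 ymin -0.14779793920413142
ramp grad [ 0.02262622 -0.20800022  0.03181039] max z 0.051043115203222966
```

View pics/w28.png

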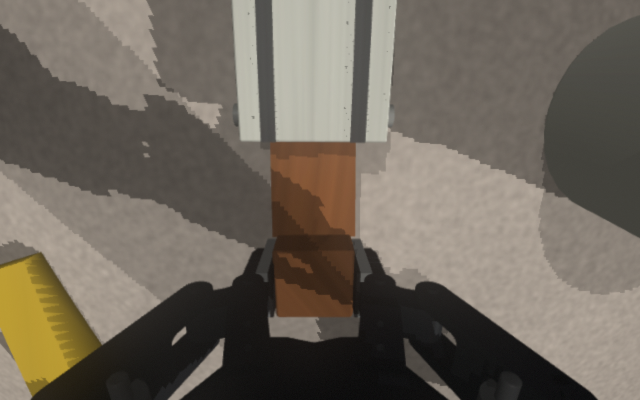

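Request:
jog_arm([
  [-0.05, 0.8, 0, 0, 255],
  [-0.05, 0.8, 0, 0, 255],
])

```text
t: 22.0
tcp_pos: [0.5702, -0.2001, 0.0212]
tool_rot: [0.674, 0.738, -0.011, 0.01]
force: [-0.5, -8.8, -1.0]
finger_gap: 0.407
```

```bash
python3 m.py w29
```

```text
22.05 [ 0.57021488 -0.1987954   0.02127391] [ 0.67436186  0.73826162 -0.01025806  0.01003152] yaw 95.17999630553895 0.40849192999196876 [ 1.32410608 -4.90597621 -1.38918748]
track top 18513 [ 0.55958431 -0.11215328  0.04520348] fit at bar z 0.04543556817581994 ymin -0.14000540935069564
ramp grad [ 0.03691858 -0.23367943  0.03444914] max z 0.0523469370520376
```

Request:
jog_arm([
  [-0.05, 0.5, -0.2, 0, 255],
  [0, 0.3, -0.2, 0, 255],
  [0, 0.1, -0.1, 0, 255],
])

```text
t: 22.3
tcp_pos: [0.572, -0.1968, 0.0192]
tool_rot: [0.672, 0.74, -0.013, 0.016]
force: [-1.1, -1.0, 3.2]
finger_gap: 0.409
```

```bash
python3 m.py w30
```

```text
22.35 [ 0.57204636 -0.19679358  0.01923022] [ 0.67211165  0.74016903 -0.01305993  0.01565843] yaw 95.5178639562369 0.41000660535445826 [-0.95601346 -4.21807267  3.33921611]
track top 18994 [ 0.55935284 -0.10903814  0.04501064] fit at bar z 0.04524690379996191 ymin -0.13636122886730975
ramp grad [ 0.03969977 -0.25391415  0.03388572] max z 0.050309385637069076
```

View pics/w30.png

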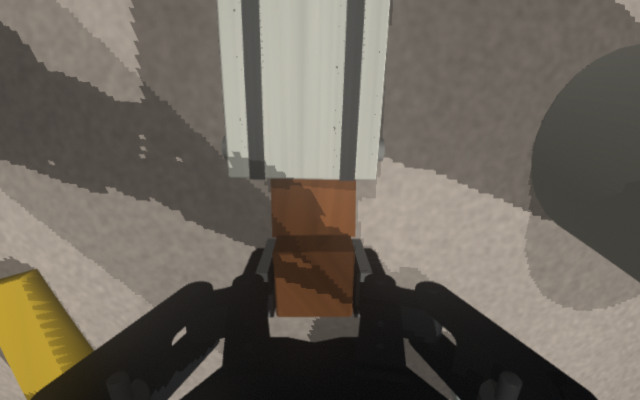

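Lift is about 2.8 mm by depth, against 3.0 mm by travel. The tool has leaned about 2° in the pad plane. I'll push 5 mm further, then briefly reopen so the wedge sits flat, and grip again.

Request:
jog_arm([
  [-0.05, 0.6, 0, 0, 255],
  [-0.03, 0.4, 0, 0, 255],
])

```text
t: 22.52
tcp_pos: [0.5734, -0.1926, 0.0209]
tool_rot: [0.671, 0.741, -0.015, 0.021]
force: [-1.8, -9.1, -0.9]
finger_gap: 0.412
```

```bash
python3 m.py w31
```

```text
22.5667 [ 0.57351556 -0.19230374  0.02088343] [ 0.67119496  0.74085145 -0.0145216   0.02062962] yaw 95.64824268523726 0.40722398796340475 [-0.64551425 -8.27148716 -0.21911098]
track top 19115 [ 0.55902491 -0.10477594  0.04650861] fit at bar z 0.04691151484717592 ymin -0.13198621118365805
ramp grad [ 0.03669092 -0.28154851  0.03588394] max z 0.051970786938776874
```

Run:
```python
from h import *
np.set_printoptions(precision=4,suppress=True)
for f,px in [('w28',[(300,138),(300,60)]),('w30',[(300,176),(300,60)])]:
    w=load(f)
    for p in px: print(f,p,dep(w,*p))
w=load('w31'); c=cloud(w)
m=(c[...,2]>.03)&(c[...,2]<.06)
col=c[:,300]; print([(v,np.round(col[v],4)) for v in range(150,320,10)])
T=c[285:312,280:350].reshape(-1,3); A=np.c_[T[:,:2]-T[:,:2].mean(0),np.ones(len(T))]; print('block top grad',np.linalg.lstsq(A,T[:,2],rcond=None)[0],T.mean(0))
w=load('w28');c=cloud(w);T=c[285:312,280:350].reshape(-1,3); A=np.c_[T[:,:2]-T[:,:2].mean(0),np.ones(len(T))]; print('block top grad w28',np.linalg.lstsq(A,T[:,2],rcond=None)[0],T.mean(0))
```

```text
w28 (300, 138) [ 0.557  -0.1474  0.0417]
w28 (300, 60) [ 0.555  -0.1186  0.0437]
w30 (300, 176) [ 0.5614 -0.1471  0.0451]
w30 (300, 60) [ 0.5578 -0.1043  0.0446]
[(150, array([ 0.5617, -0.132 ,  0.0472])), (160, array([ 0.562 , -0.1358,  0.0475])), (170, array([ 0.5624, -0.1399,  0.0472])), (180, array([ 0.5627, -0.1439,  0.0475])), (190, array([ 0.5628, -0.1543,  0.0288])), (200, array([ 0.5633, -0.1587,  0.0304])), (210, array([ 0.5637, -0.1634,  0.0314])), (220, array([ 0.5641, -0.1682,  0.0322])), (230, array([ 0.5646, -0.1733,  0.0324])), (240, array([ 0.565 , -0.1743,  0.0407])), (250, array([ 0.5653, -0.1744,  0.0496])), (260, array([ 0.5657, -0.1784,  0.0512])), (270, array([ 0.5661, -0.1837,  0.0507])), (280, array([ 0.5665, -0.1885,  0.0513])), (290, array([ 0.5669, -0.1937,  0.0515])), (300, array([ 0.5674, -0.1994,  0.0512])), (310, array([ 0.5679, -0.2058,  0.0504]))]
block top grad [-0.0808  0.8649  0.0518] [ 0.5738 -0.1973  0.0518]
block top grad w28 [-0.0532  0.5942  0.0505] [ 0.5691 -0.217   0.0505]
```

View pics/w31.png

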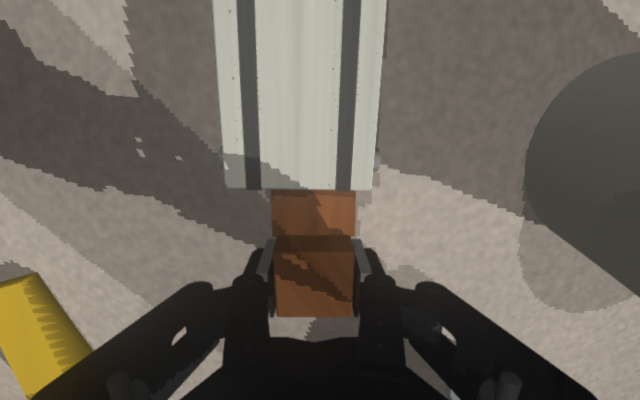

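The block top is level (0.0504–0.0515) and the ramp height at its front is 0.0324, so the wedge is flat. Track end is up about 4.5 mm. I'll press down slightly to take out about 1 mm of tail rise, then recheck.

Request:
jog_arm([
  [0, 0.1, -0.2, 0, 255],
  [0, 0.1, -0.1, 0, 255],
  [0, 0.1, -0.1, 0, 255],
])

```text
t: 22.82
tcp_pos: [0.5738, -0.1929, 0.019]
tool_rot: [0.67, 0.741, -0.016, 0.022]
force: [-2.3, -3.8, 10.2]
finger_gap: 0.409
```

```bash
python3 m.py w32; sleep 0
python3 - <<'E'
from h import *
np.set_printoptions(precision=4,suppress=True)
w=load('w32'); col=cloud(w)[:,300]; print([(v,np.round(col[v],4)) for v in range(150,320,20)])
for i in range(3): s=snapshot('wrist'); st=sense(); print(st['t'],st['tcp_pos'],st['force'],st['finger_gap'])
sc=save('scene','s32.png')
a=cv2.resize(sc['img'][80:250,270:430],None,fx=4,fy=3.5,interpolation=cv2.INTER_CUBIC)
cv2.imwrite('pics/s32c.png',np.clip(a*1.6,0,255).astype(np.uint8)[:,:,::-1])
E
```

```text
22.8667 [ 0.57382679 -0.1929048   0.01908249] [ 0.67043212  0.74145888 -0.01615122  0.02233028] yaw 95.75980139145504 0.40783154004731903 [-2.78349572 -4.97004025  5.54152893]
track top 19343 [ 0.55904305 -0.10508326  0.04567192] fit at bar z 0.04600425355975315 ymin -0.13201920865781075
ramp grad [ 0.03902132 -0.29499064  0.03486842] max z 0.050171107140277955
[(150, array([ 0.562 , -0.132 ,  0.0461])), (170, array([ 0.5627, -0.1397,  0.0469])), (190, array([ 0.5632, -0.154 ,  0.0287])), (210, array([ 0.564 , -0.1636,  0.0297])), (230, array([ 0.5649, -0.173 ,  0.0317])), (250, array([ 0.5657, -0.1751,  0.0469])), (270, array([ 0.5665, -0.1833,  0.0497])), (290, array([ 0.5673, -0.1934,  0.0502])), (310, array([ 0.5683, -0.2054,  0.0494]))]
22.9167 [ 0.5738 -0.1929  0.0191] [-2.1433 -5.7383  6.7927] 0.41488545837069946
22.9667 [ 0.5738 -0.1929  0.0191] [-1.5086 -4.4931  6.5655] 0.4119624590536467
23.0167 [ 0.5738 -0.1929  0.0191] [-1.7205 -5.5181  7.3286] 0.40953413664367827
```

View pics/s32c.png

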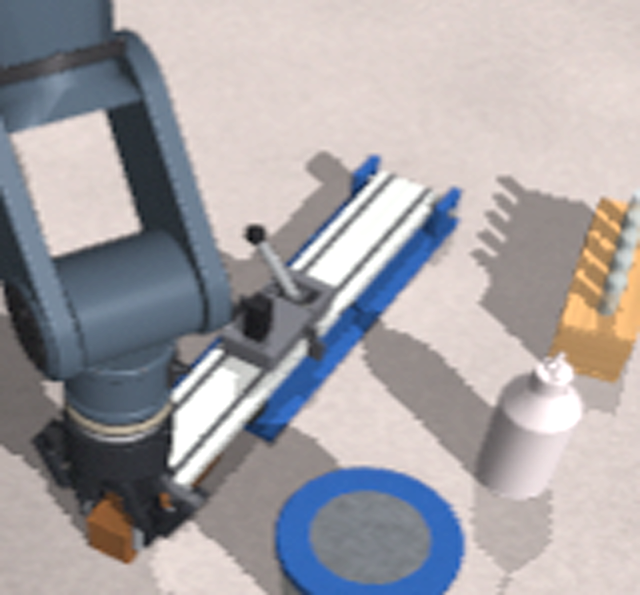

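Run:
```python
from h import *
np.set_printoptions(precision=4,suppress=True)
s=load('s32'); B=(270+257/4,80+234/3.5)
print('ball',onz(s,*B,.1205),dep(s,*B))
# expected locked / 0.2rad ball
m=np.array([.5465,.0405]);u=np.array([-.0837,.9965]);x=np.array([.9965,.0837]);p=m+28e-3*u
for b in (0,.2,.4): th=b-.6; print(b,p+x*.075*np.sin(th),.058+.075*np.cos(th))
t=save('top','t32.png')
a=cv2.resize(s['img'][125:195,310:370],None,fx=9,fy=8,interpolation=cv2.INTER_CUBIC)
cv2.imwrite('pics/s32d.png',np.clip(a*1.6,0,255).astype(np.uint8)[:,:,::-1])
a=cv2.resize(t['img'][170:260,150:350],None,fx=4,fy=4,interpolation=cv2.INTER_CUBIC)
cv2.imwrite('pics/t32c.png',np.clip(a*1.6,0,255).astype(np.uint8)[:,:,::-1])
```

```text
ball [0.5059 0.0691 0.1205] [0.5082 0.0656 0.1251]
0 [0.502  0.0649] 0.11990017111822587
0.2 [0.5151 0.066 ] 0.12707957455021637
0.4 [0.5293 0.0672] 0.13150499333809312
```

View pics/s32d.png

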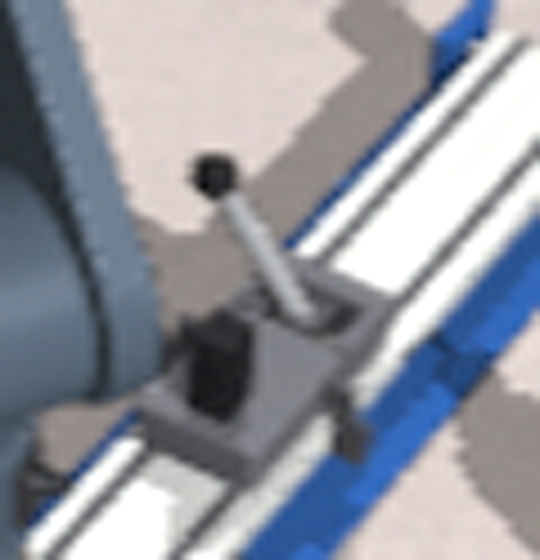

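View pics/t32c.png

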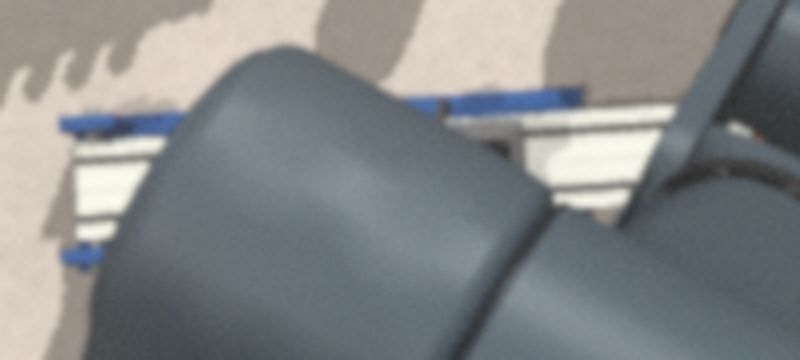

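Run:
```python
from h import *
np.set_printoptions(precision=4,suppress=True)
s0=load('scene0');s=load('s32')
print(onz(s0,355.2,122,.12), onz(s,334.2,146.9,.12))
def ballc(s,box):
    x0,y0,x1,y1=box; g=s['img'][y0:y1,x0:x1].max(2); m=g<45
    n,l,st,c=cv2.connectedComponentsWithStats(m.astype(np.uint8)); 
    for i in range(1,n): print(st[i],c[i]+[x0,y0])
ballc(s0,(348,114,362,130)); ballc(s,(327,139,342,153))
# lever direction: tri via locus: angle from ray / plane of swing
m=np.array([.5465,.0405]);u=np.array([-.0837,.9965]);x=np.array([.9965,.0837])
for nm,S,sgn in (('start',s0,0.1345),('now',s,0.0)):
    p=m+(28e-3+sgn)*u
    for b in (0,.1,.2,.3):
        th=b-.6; P=np.r_[p+x*.075*np.sin(th),.058+.075*np.cos(th)+(0.002 if nm=='now' else 0)]; print(nm,b,proj(S,P))
```

```text
[0.4947 0.2021 0.12  ] [0.5057 0.0692 0.12  ]
[ 5  6  4  5 13] [354.6923 121.9231]
[ 5  6  4  5 16] [333.375 146.75 ]
start 0 [[353.6644 122.0363]]
start 0.1 [[355.4397 121.9346]]
start 0.2 [[357.3049 122.0208]]
start 0.3 [[359.2401 122.296 ]]
now 0 [[332.463  146.7573]]
now 0.1 [[334.2489 146.756 ]]
now 0.2 [[336.138 146.945]]
now 0.3 [[338.1102 147.3245]]
```

The ball shows the same offset from the model at the start (+1.0 px) and now (+0.9 px), so the lever is at its locked end. The +x pointer sits over its tab at (349,177). Arm readings are steady, so I'm handing in.

Run:
```python
from h import *
print(sign_off()); st=sense(); print(st['t'],st['tcp_pos'],st['force'],st['finger_gap'])
```

```text
the job is handed in; nothing more can be done
None
the job is handed in; nothing more can be done
```

I did every step and handed the job in at about 23 s, still holding the wedge under the bar. No verdict was reported.

**What I did:** I pushed the lever to free and slid the carriage about 135 mm by its post to the tabs. I then pushed the lever back to its stop. After that I gripped the brown wooden wedge and pushed it under the bar.

**Last checks:**

| Check | Reading |
|---|---|
| Carriage | Within about 1 mm of the mark before locking; the +x pointer was still over its tab in the last picture |
| Brake | Ball within 0.1 px of where it was when locked at the start, so about 0 rad |
| Lift at the bar | About 3.5 mm by depth, about 3.8 mm by wedge travel |
| Wedge | Block top level at 49–50 mm, so flat on the bench |
| Arm | TCP steady, fingers closed on the block with a 60 N grip setting |

**What went wrong or disagreed:**
- **First lever grasp:** my grip on the ball slipped off. That moved the lever only slightly, and I switched to pushing it with closed fingers.
- **Tool tilt:** the tool leaned over by about 15° during the work. I straightened it by pressing the closed fingertips against the base's fixed hinge bracket, with up to 41 N on the tool at one point.
- **Ramp slope fit:** a slope fit on the wedge's ramp gave about 0.29 instead of 0.2. I put that down to how little of the ramp was visible, since the heights on the block and ramp agree with a flat wedge.
- **Tool lean at the end:** the tool still leaned about 3° in the plane of the pads.
- **Bar contact force:** I had no direct reading of the force between wedge and bar. The track's lift is the evidence for it.

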